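# Release the locked drawer and stow the grinding kit

### The job

Take the release key out of its stand, push its blade down through the slot in the top of the drawer unit until the hidden latch lets the drawer spring out, and put the key back upright in its stand. Lay the pestle in the two saddles on the drawer floor, then lay the spatula over it in the two notched rests, and push the drawer shut until it latches and stays shut. Do not shift or knock over the dropper bottle and the beaker.

Things in the scene. Friction and masses are not known exactly. Their poses are not given: they have to be found in the camera images.
- key: Release key, upright in its stand at first: black block handle 20 x 32 x 60 mm high with a flat steel blade straight down from its middle, 55 mm long, 4 x 14 mm, square end; 0.12 kg. Origin: middle of the handle's underside, where the blade begins. z up along the handle, x across the thin side (20 mm; blade 4 mm), y across the wide side (32 mm; blade 14 mm).
- key_grip (a point): Middle of the key's handle, 30 mm above its underside and 85 mm above the blade's end; axes as the key's.
- stand_mouth (a point): Key stand: fixed grey block 60 x 60 x 60 mm with an upright slot right through it. Point: centre of the slot's mouth in the top, 60 mm above the bench. The slot measures 13 mm along x and 23 mm along y of this frame, with a 3 mm chamfer.
- slot (a point): Slot in the top of the grey drawer unit (fixed, 170 mm deep, 256 mm wide, 72 mm high), near its front left corner, in a small steel plate. Point: centre of the slot, at the plate's top, 73 mm above the bench. x to the back of the unit (drawer opens to -x), y to the left as you face its front, z up. Slot 8 mm along x, 20 mm along y, 7 mm thick.
- tab_top (a point): Middle of the top of the hidden latch tab, straight below the slot: a flat pad 24 mm along x by 28 mm along y (axes as the slot's), 25 mm below the slot point at rest. It goes straight down 10 mm to a stop, against a spring of 2 N at the start and 4.5 N fully down; 5 to 8 mm frees the drawer.
- latch_tab (a joint): How far the hidden latch tab is pressed down, m: 0 at rest, 0.010 fully down.
- drawer (a joint): How far the drawer is out, m: 0 latched shut, 0.13 fully out (stop), -0.003 pushed in to its stop. A damped spring drives it out in under 1 s when freed (8 N shut, 4 N fully out) and holds it out; it stays shut only when latched. Pushed to 0 or below, the latch catches by itself (12 to 16 N just before).
- drawer_front (a point): Middle of the outside of the drawer's plain front panel, 37 mm above the bench (panel 256 mm wide, from 4 to 70 mm above the bench). Moves with the drawer; axes as the slot's: x points square into the panel, y along it.
- saddle (a point): Where the pestle's centre belongs, 24 mm above the bench; moves with the drawer. Axes as the slot's; the pestle lies along x. Drawer floor 11 mm above the bench. Two pairs of grey blocks 14 mm high, 35 mm before and behind this point, leave 34 mm between them along y; the middle is free for fingers. Drawer 133 x 190 mm inside, this point in its middle, walls 29 mm.
- rest (a point): Where the spatula's centre belongs: right above the saddle, 47 mm above the bench; moves with the drawer. Axes as the slot's; the spatula lies along y. Two rests stand 64 mm to either side along y: notches 24 mm wide along x, 10 mm deep, bottoms 43 mm above the bench, 6 mm above the pestle's top.
- pestle_mid (a point): White porcelain pestle lying on the bench, 98 mm long along its y, 26 mm wide and 26 mm high, 0.09 kg; either end may lead. Point: its centre.
- spatula_mid (a point): Thin steel spatula lying flat on the bench, 177 mm long along its y, 13 mm wide, 8 mm high, 0.02 kg; either end may lead. Point: its centre.
- dropper_bottle: Brown dropper bottle with black top, 35 mm across, 103 mm high, a bystander. Origin: centre of its underside.
- beaker: Empty clear beaker, 46 mm across, 60 mm high, a bystander. Origin: centre of its underside.
Not all that is in view belongs to the job. There is more than one size of the key; the one meant has the size given above.

How it is judged (in metres and radians):
On the way, in this order (a step that is already met when the one before it is completed fails the run):
1. the key's blade has pressed the hidden latch tab (value of joint latch_tab above 0.0035 m and z of key in the frame of slot below 0.034 m and horizontal distance between key and slot below 0.012 m).
2. the drawer has sprung out (value of joint drawer above 0.11 m), for 0.1 s.
3. the pestle lies in its saddles in the drawer, let go (x of pestle_mid in the frame of saddle between -0.018 and 0.018 m and y of pestle_mid in the frame of saddle between -0.008 and 0.008 m and z of pestle_mid in the frame of saddle between -0.005 and 0.005 m and angle between the y axis of pestle_mid and the x axis of saddle, either way round below 0.2 rad and contact force between the fingers and pestle below 0.1 N), for 0.1 s.
4. the spatula lies in its rests over the pestle, let go (x of pestle_mid in the frame of saddle between -0.018 and 0.018 m and y of pestle_mid in the frame of saddle between -0.008 and 0.008 m and z of pestle_mid in the frame of saddle between -0.005 and 0.005 m and angle between the y axis of pestle_mid and the x axis of saddle, either way round below 0.2 rad and x of spatula_mid in the frame of rest between -0.01 and 0.01 m and y of spatula_mid in the frame of rest between -0.018 and 0.018 m and z of spatula_mid in the frame of rest between -0.005 and 0.005 m and angle between the y axis of spatula_mid and the y axis of rest, either way round below 0.2 rad and contact force between the fingers and spatula below 0.1 N), for 0.1 s.
At the end, for the whole second after the job is handed in: Drawer latched shut (within 5 mm); in it the pestle in its saddles (18 mm along, 8 mm across, 5 mm in height, 0.2 rad) and over it the spatula in its rests (18 mm along, 10 mm across, 5 mm in height, 0.2 rad); key upright in its stand (0.12 rad, within 10 mm of fully down); all at rest (value of joint drawer below 0.005 m and x of pestle_mid in the frame of saddle between -0.018 and 0.018 m and y of pestle_mid in the frame of saddle between -0.008 and 0.008 m and z of pestle_mid in the frame of saddle between -0.005 and 0.005 m and angle between the y axis of pestle_mid and the x axis of saddle, either way round below 0.2 rad and x of spatula_mid in the frame of rest between -0.01 and 0.01 m and y of spatula_mid in the frame of rest between -0.018 and 0.018 m and z of spatula_mid in the frame of rest between -0.005 and 0.005 m and angle between the y axis of spatula_mid and the y axis of rest, either way round below 0.2 rad and distance between key and stand_mouth below 0.01 m and angle between key's own z axis and vertical below 0.12 rad and linear speed of each of key, pestle, spatula below 0.02 m/s); the robot touches nothing.
It fails at once if dropper bottle shifted by more than 30 mm or tipped (distance of dropper_bottle from where it was at the start of the episode above 0.03 m or angle between dropper_bottle's own z axis and vertical above 0.4 rad).
It fails at once if beaker shifted by more than 30 mm or tipped (distance of beaker from where it was at the start of the episode above 0.03 m or angle between beaker's own z axis and vertical above 0.4 rad).
It also fails if it takes over 72 s, if anything falls off the work surface, if the arm or the gripper's body presses on something with over 40 N, if the wrist force passes 120 N, or if a joint passes its speed limit or range.

### The arm

A 6-joint arm with a two-finger parallel gripper is mounted at the origin on a cart in front of the work surface, level with it; the furniture and walls round the work are solid. World frame = base frame: x ahead of the robot, y to its left, z up, the work surface at z = 0. Lengths are in mm, angles in rad, forces in N, time in s.
With the tool pointing down it reaches from about 275 to 1000 mm from the base axis. Payload 8.4 kg.
Tool frame: the origin (TCP) lies on the mounting face of the last link; the fingertips stand 173 mm ahead of it and the grasp point (between the pads) lies 155 mm ahead of it; z points along the fingers, y is the direction in which the jaws open and shut (so a half turn about z gives the same grasp; the last joint's range is limited). The gripper opens to 85 mm and grips with 20 to 120 N. Pads are 22 mm wide; open, the fingers measure 114 mm over their backs; the gripper's body (76 mm by 85 mm) begins 54 mm behind the grasp point. The pads swing forward as they close: fully open they stand 13 mm farther back than shut.
Start: joints at [-1.186, 0.353, 1.633, -0, 1.155, -0.002], TCP at [235.766, -578.83, 404.681] pointing down, gripper open.
Joint ranges: [-2.63, 2.63], [-0.92, 2.1], [0.06, 2.66], [-1.3, 4.44], [0, 2.69], [-3.02, 3.02]. Speed limits (rad/s): [2.22, 2.22, 2.79, 3.14, 3.14, 3.14].

### API

Orientations are given as [roll, pitch, yaw] about the fixed x, y, z axes, in that order (R = Rz(yaw) Ry(pitch) Rx(roll)).
In Python, from rig import r, grab_frame, spotter gives the robot as it stands.
- The arm moves only by the tool apply_moves, never from a script. Its argument "motion" is text: rows parted by semicolons, each of 5 numbers parted by spaces: the opening, from -1 (shut) to 1 (fully open), then the shift along the tool's x, y, z as a fraction of full scale, then the turn about the tool's z as a fraction of full scale. In form: hand x y z twist; .... A call has 1 to 20 rows; each row is the pose to reach, as a shift and turn from the pose commanded when the call began, along the tool's axes at that moment, turning the shorter way round; what a row does not reach only later rows make up. Full scale, the value 1, is 1 m for a shift and pi rad for a turn. A row lasts 1/12 s, in which the tool goes at most 41.7 mm and 7.16 degrees, less where a joint would pass 70% of its speed; a pose out of reach is approached as far as the arm can. A call with a number of a shift or a turn outside -1 to 1 is refused whole. A call with a gripper value outside its range is refused whole. The fingers move at their own pace and stop on an object; "squeeze" is the grip in N (left out, the last holds). Time passes only in rows, so rows that repeat a pose let the fingers close. It gives the time, the measured TCP pose, the force and the opening at its end, in the units of the state.
- r.sense(): the state, without advancing time (a new reading comes with each control period).
- grab_frame(name): name is "side" or "top" or "wrist"; returns a dict with "img" (400x640x3 uint8, red, green, blue), "fx", "fy", "cx", "cy" (pixels), "R" (3x3) and "t" (3): a world point X has camera coordinates R X + t. Camera axes: x right, y down, z forward; pixel columns grow to the right and rows downward; lengths in mm; the calibration is good to about 2 mm. The wrist camera is an equidistant fisheye: a pixel r from the principal point sees the ray r / f radians off the axis. A picture is of the moment at which its call begins. There is no depth.
- r.sign_off(): hands the job in, once; it reports no verdict.
Trained networks look in the newest picture that a camera, given by its name, has taken for a name from the list of things; names that differ only in an ending like _2 or _b are one class to them, and where a whole thing is asked for, a point or a joint stands for the part that bears it (a point fixed in the world has none). Each returns a list of dicts, best first, with "conf" (0 to 1); they miss things now and then, are a little off and sometimes report something else, mostly with a low value. They report only what shows in the picture. A call takes as long as a camera call. They do not tell look-alikes from the thing itself.
- spotter.boxes_of(query, camera): "point" ([x, y, z] in mm, in world coordinates, good to about 4 mm: the middle of the surface that is visible of it).
- spotter.place_of(query, camera): "point" ([x, y, z] in mm, in world coordinates, good to about 4 mm: a listed point, or the origin of a listed thing).
The state is a dict: "clock": time; "qpos": joint angles; "qvel": joint speeds; "joint_efforts": joint torques, N m; "eef_pos": TCP position; "tcp_rot": TCP orientation; "contact_force": force on the tool from outside, world axes, zero at the start; "wrist_torque": the same for the moment, N m; "opening": opening from 0.0 (shut) to 1.0 (fully open).
Only numpy, scipy, OpenCV 4.12 (cv2) and the standard library are available. Lean on these libraries where they do the work, as an engineer would, in place of code of your own. Each camera call takes 0.05 s, during which the arm holds its last target.

## Working session

There is one attempt and no reset: what is moved stays moved. The work goes in short steps, Python scripts to look and compute and a tool call to move; the robot and the scene stay as the last step left them, time stands still between calls to the robot, and variables do not carry over. Pictures are saved under pics/ and viewed, and the job is handed in when it is done.

Besides the shell and the picture viewer there is one more tool, called after "Call:" as name(argument=value, ...) on one line, values as JSON. apply_moves: Moves the arm, as the interface text tells. Its arguments: {"type":"object","properties":{"motion":{"type":"string"},"squeeze":{"type":"number"}},"required":["motion"]}

```bash
ls; mkdir -p pics
python3 - <<'E'
from rig import r, grab_frame, spotter
import cv2
print(r.sense())
for n in ("side","top","wrist"):
    f=grab_frame(n); cv2.imwrite(f"pics/a_{n}.png",f["img"][:,:,::-1])
    print(n,f["fx"],f["fy"],f["cx"],f["cy"],f["R"],f["t"])
print(r.sense()["clock"])
E
```

```text
pics
{'clock': 0.0, 'qpos': array([-1.18637275e+00,  3.53644709e-01,  1.63415035e+00, -2.05988550e-05,
        1.15519497e+00, -2.40035833e-03]), 'qvel': array([ 1.59950866e-03,  9.39621728e-04, -1.22657609e-04, -6.47251759e-05,
       -9.42968499e-05,  2.18011518e-05]), 'joint_efforts': array([ 1.98450376e-03, -6.05258274e+01, -3.42064512e+01,  1.22504312e-04,
        9.22589796e-03,  2.73999353e-05]), 'eef_pos': array([ 235.68680491, -578.59723603,  403.95672139]), 'tcp_rot': array([-3.14019523e+00,  1.54794533e-05,  3.86832272e-01]), 'contact_force': array([ 0.25495047, -0.22585108,  0.49169959]), 'wrist_torque': array([ 0.00626556,  0.05180181, -0.03826256]), 'opening': 0.9960395508207864}
side 444.5804668089473 444.5804668089473 319.04139596509924 201.71678921899746 [[-0.98950998 -0.14308178  0.01993988]
 [-0.10900729  0.64892228 -0.75300551]
 [ 0.09480193 -0.74728006 -0.65771203]] [ 522.14591697  123.53773331 1296.29865647]
top 448.43293819765694 448.43293819765694 316.41950162555275 196.09878983203365 [[-0.00228323 -0.99997095  0.0072729 ]
 [-0.99679726  0.00169448 -0.07995219]
 [ 0.07993754 -0.00743216 -0.99677217]] [ -27.44052812  514.68537168 1207.14735662]
wrist 309.70691628693146 309.70691628693146 315.49409717232624 195.47196612325604 [[ 0.37763875 -0.9259512  -0.00182938]
 [-0.88717809 -0.3623899   0.28563718]
 [-0.26514904 -0.10624468 -0.95833609]] [-623.44050963  -38.52741925  378.66798477]
0.15
```

View pics/a_top.png

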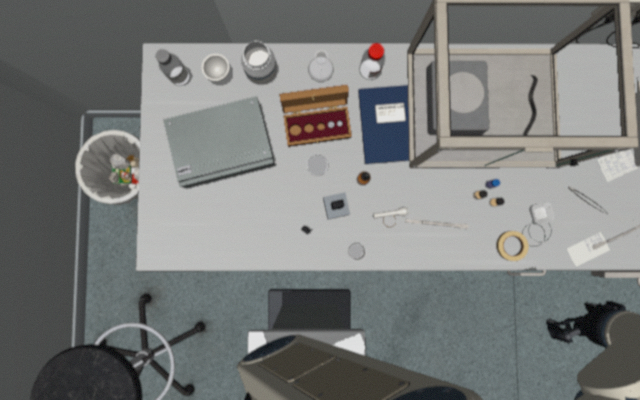

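View pics/a_side.png

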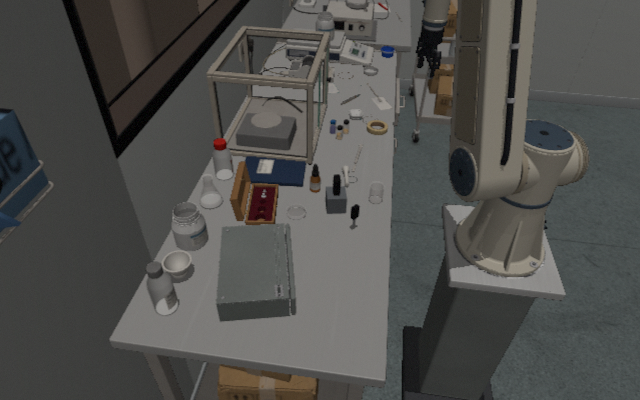

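View pics/a_wrist.png

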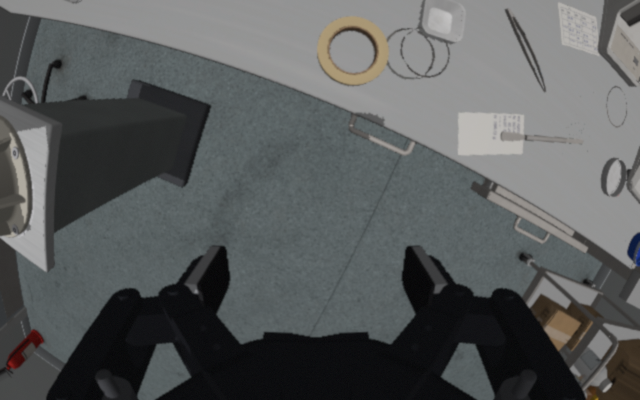

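Run:
```python
from rig import r, grab_frame, spotter
import numpy as np
for n in ("top","side"):
  for q in "key key_grip stand_mouth slot drawer_front saddle rest pestle_mid spatula_mid dropper_bottle beaker".split():
    try: print(n,q,[(np.round(d["point"],1).tolist(),round(d["conf"],2)) for d in spotter.place_of(q,n)])
    except Exception as e: print(n,q,e)
print(r.sense()["clock"])
```

```text
top key [([424.9, 0.3, 40.0], 0.61), ([489.3, -76.9, 60.7], 0.4)]
top key_grip [([422.7, -0.3, 63.4], 0.64), ([489.0, -79.7, 93.2], 0.6)]
top stand_mouth [([490.5, -79.6, 60.1], 0.89)]
top slot [([583.5, 326.1, 72.0], 0.67)]
top drawer_front [([571.4, 211.0, 39.7], 0.98)]
top saddle []
top rest []
top pestle_mid [([469.0, -226.5, 17.4], 0.51)]
top spatula_mid [([445.8, -358.6, 4.0], 0.72)]
top dropper_bottle [([567.1, -157.7, 2.6], 0.43)]
top beaker [([367.8, -133.3, 0.5], 0.49)]
side key [([422.9, -2.9, 43.8], 0.7), ([487.5, -80.3, 60.6], 0.66)]
side key_grip [([489.8, -82.3, 84.5], 0.61), ([486.1, -79.8, 61.4], 0.45), ([423.5, 1.0, 68.4], 0.43)]
side stand_mouth [([493.5, -82.2, 61.4], 0.87), ([565.6, -151.4, -0.1], 0.21)]
side slot [([583.4, 322.1, 71.0], 0.96)]
side drawer_front [([567.7, 215.4, 38.4], 0.65)]
side saddle [([486.5, -80.7, 60.6], 0.32), ([565.6, 212.8, 39.2], 0.23)]
side rest [([578.8, 323.7, 73.2], 0.52)]
side pestle_mid []
side spatula_mid [([439.0, -359.3, 6.3], 0.49)]
side dropper_bottle [([565.2, -151.1, 1.6], 0.54)]
side beaker [([367.7, -130.7, -0.2], 0.65), ([438.6, -360.9, 7.5], 0.25)]
1.25
```

```bash
cat > h.py <<'E'
from rig import r, grab_frame, spotter
import cv2, numpy as np
def grab(n,tag):
    f=grab_frame(n); cv2.imwrite(f"pics/{tag}.png",f["img"][:,:,::-1]); return f
def crop(img,x0,y0,x1,y1,s,tag):
    c=cv2.resize(img[y0:y1,x0:x1,::-1],None,fx=s,fy=s,interpolation=cv2.INTER_CUBIC); cv2.imwrite(f"pics/{tag}.png",c)
def proj(f,X,fish=False):
    X=np.atleast_2d(X); c=X@f["R"].T+f["t"]
    if fish:
        rr=np.hypot(c[:,0],c[:,1]); th=np.arctan2(rr,c[:,2]); s=f["fx"]*th/np.maximum(rr,1e-9)
        return np.c_[f["cx"]+s*c[:,0],f["cy"]+s*c[:,1]]
    return np.c_[f["fx"]*c[:,0]/c[:,2]+f["cx"],f["fy"]*c[:,1]/c[:,2]+f["cy"]]
def unproj(f,uv,z,fish=False):
    uv=np.atleast_2d(np.array(uv,float)); out=[]
    C=-f["R"].T@f["t"]
    for u,v in uv:
        a=(u-f["cx"])/f["fx"]; b=(v-f["cy"])/f["fx"]
        if fish:
            th=np.hypot(a,b); d=np.array([a/th*np.sin(th),b/th*np.sin(th),np.cos(th)]) if th>1e-9 else np.array([0,0,1.])
        else: d=np.array([a,b,1.])
        d=f["R"].T@d; out.append(C+d*(z-C[2])/d[2])
    return np.array(out)
def nav(target,yaw):
    """tool-frame shift fractions from measured pose to target (TCP, down) & yaw fraction"""
    from scipy.spatial.transform import Rotation as Ro
    s=r.sense(); R=Ro.from_euler('xyz',s["tcp_rot"]).as_matrix()
    d=R.T@(np.array(target)-s["eef_pos"])/1000
    return d
E
python3 - <<'E'
from h import *
t=grab("top","b_top"); s=grab("side","b_side")
crop(t["img"],290,170,470,270,4,"b_topc")
crop(s["img"],290,150,400,240,7,"b_sidec")
crop(t["img"],150,80,350,200,4,"b_unit")
# front plane corners guess by hand later
E
```

```text
(no output)
```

View pics/b_topc.png

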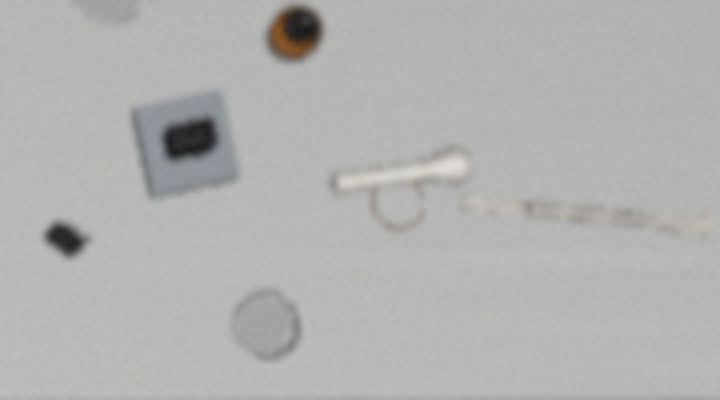

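View pics/b_sidec.png

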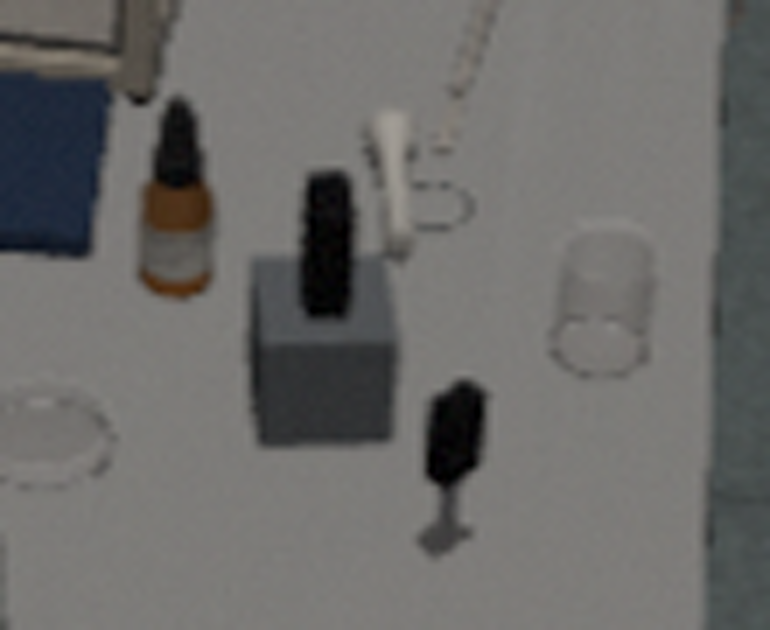

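View pics/b_unit.png

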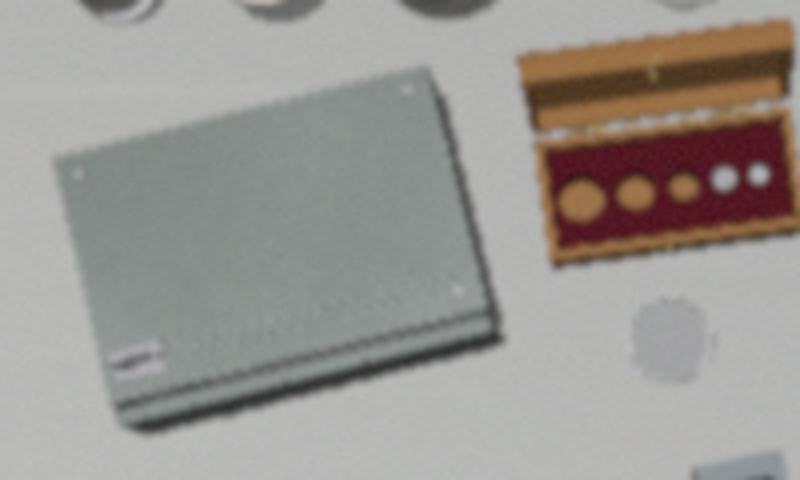

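The key candidates in the top view are the tall handle in the stand at (337,204) and the small key standing free at (307,230). The crop shows the one in the stand has the full-size 60 mm handle, so I choose that one. The next step is to hover over it and refine with the wrist camera.

```bash
cat >> h.py <<'E'
def go(x,y,z,yawdeg):
    s=r.sense(); d=nav((x,y,z),0); dy=(yawdeg-np.degrees(s["tcp_rot"][2])+180)%360-180
    print("clock %.2f pos %s yaw %.2f q6 %.2f F %s op %.3f"%(s["clock"],np.round(s["eef_pos"],1),np.degrees(s["tcp_rot"][2]),s["qpos"][5],np.round(s["contact_force"],1),s["opening"]))
    print("GO x %.4f y %.4f z %.4f twist %.4f rows~%d"%(*d,-dy/180,max(np.linalg.norm(d)*1000/41.7,abs(dy)/7.16)+2))
E
python3 - <<'E'
from h import *
go(470,-80,400,100)
f=grab_frame("wrist"); print(-f["R"].T@f["t"])
E
```

```text
clock 1.35 pos [ 235.8 -578.8  404.7] yaw 22.16 q6 -0.00 F [-0.3 -1.  -0.3] op 1.001
GO x 0.4051 y -0.3736 z 0.0047 twist -0.4324 rows~15
[ 301.75258944 -551.23973895  373.40360168]
```

Call:
apply_moves(motion="1 0.405 -0.374 0 -0.432;1 0.405 -0.374 0 -0.432;1 0.405 -0.374 0 -0.432;1 0.405 -0.374 0 -0.432;1 0.405 -0.374 0 -0.432;1 0.405 -0.374 0 -0.432;1 0.405 -0.374 0 -0.432;1 0.405 -0.374 0 -0.432;1 0.405 -0.374 0 -0.432;1 0.405 -0.374 0 -0.432;1 0.405 -0.374 0 -0.432;1 0.405 -0.374 0 -0.432;1 0.405 -0.374 0 -0.432;1 0.405 -0.374 0 -0.432;1 0.405 -0.374 0 -0.432;1 0.405 -0.374 0 -0.432", squeeze=40)

```text
clock: 2.73
eef_pos: [469.7, -79.5, 404.6]
tcp_rot: [-3.141, 0.0, 1.746]
contact_force: [-0.9, 0.3, 0.0]
opening: 1.005
```

Run:
```python
from h import *
go(490,-80,345,100)
f=grab("wrist","c_w")
print(f["R"],f["t"])
for q in ("stand_mouth","key_grip","pestle_mid","spatula_mid","slot"):
    print(q,[(np.round(d["point"],1).tolist(),round(d["conf"],2)) for d in spotter.place_of(q,"wrist")])
```

```text
clock 2.73 pos [469.7 -79.5 404.6] yaw 100.04 q6 -0.35 F [-0.9  0.3  0. ] op 1.005
GO x -0.0040 y 0.0199 z 0.0596 twist 0.0002 rows~3
[[ 9.84605839e-01  1.74789331e-01 -1.74916961e-04]
 [ 1.67550683e-01 -9.43543854e-01  2.85747729e-01]
 [ 4.97806126e-02 -2.81378190e-01 -9.58304860e-01]] [-447.14667683 -190.23052841  332.91674279]
stand_mouth [([487.3, -81.5, 60.4], 0.92)]
key_grip [([487.2, -78.7, 96.2], 0.78), ([425.2, 0.7, 60.8], 0.71)]
pestle_mid [([473.1, -229.9, 14.4], 0.86), ([488.3, -80.3, 91.5], 0.54)]
spatula_mid [([442.4, -358.5, 3.4], 0.47)]
slot []
```

View pics/c_w.png

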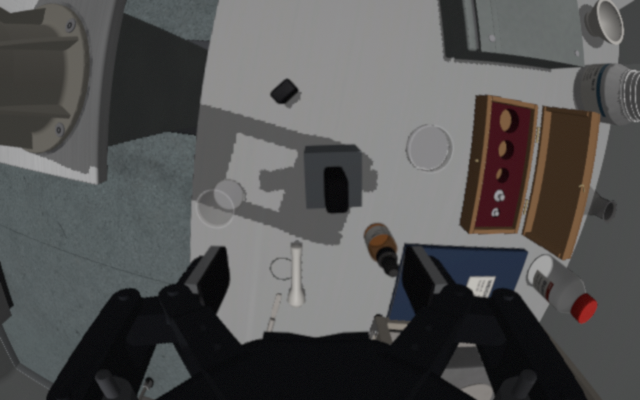

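```bash
cat >> h.py <<'E'
def box(x,y,z,yaw,lx,ly):
    c,s=np.cos(np.radians(yaw)),np.sin(np.radians(yaw))
    return np.array([[x+c*a*lx/2-s*b*ly/2,y+s*a*lx/2+c*b*ly/2,z] for a,b in ((1,1),(1,-1),(-1,-1),(-1,1))])
def overlay(f,polys,x0,y0,x1,y1,s,tag,fish):
    im=cv2.resize(f["img"][y0:y1,x0:x1,::-1],None,fx=s,fy=s,interpolation=cv2.INTER_CUBIC)
    cols=[(0,0,255),(0,255,0),(255,255,0),(0,255,255),(255,0,255)]
    for i,P in enumerate(polys):
        P=np.array(P); D=np.concatenate([np.linspace(P[k],P[(k+1)%len(P)],10) for k in range(len(P))])
        uv=(proj(f,D,fish)-[x0,y0]+0.5)*s-0.5
        cv2.polylines(im,[np.round(uv).astype(int)],True,cols[i%5],1)
    cv2.imwrite(f"pics/{tag}.png",im)
E
python3 - <<'E'
from h import *
f=grab_frame("wrist")
overlay(f,[box(489,-80.5,60,10,60,60),box(489,-80.5,120,10,20,32),box(489,-80.5,60,10,20,32)],270,120,410,230,5.5,"c_ov",True)
E
```

```text
(no output)
```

View pics/c_ov.png

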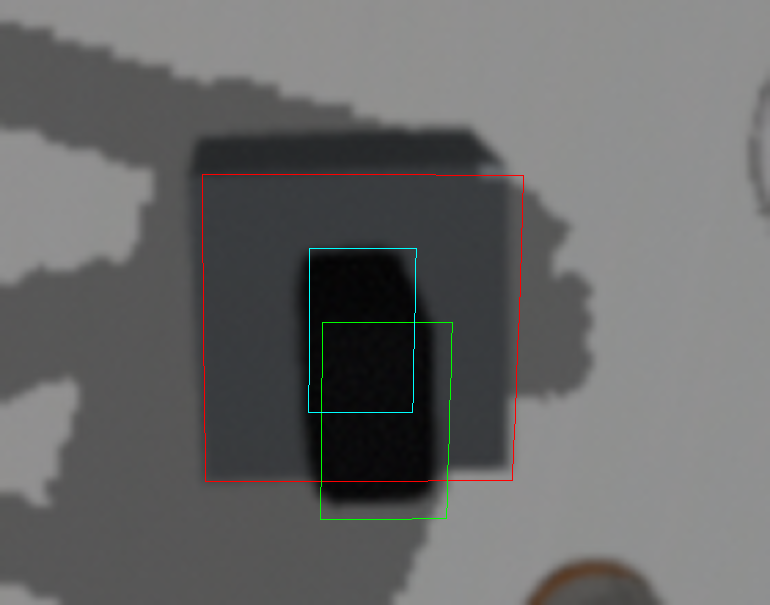

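Run:
```python
from h import *
go(488,-79.5,245,100)
```

```text
clock 3.08 pos [469.5 -80.6 404.7] yaw 99.83 q6 -0.34 F [-0.8 -0.2 -0.5] op 1.001
GO x -0.0020 y 0.0185 z 0.1597 twist -0.0010 rows~5
```

Call:
apply_moves(motion="1 -0.002 0.0185 0.03 0;1 -0.002 0.0185 0.06 0;1 -0.002 0.0185 0.095 0;1 -0.002 0.0185 0.13 0;1 -0.002 0.0185 0.16 0;1 -0.002 0.0185 0.16 0;1 -0.002 0.0185 0.16 0;-1 -0.002 0.0185 0.16 0;-1 -0.002 0.0185 0.16 0;-1 -0.002 0.0185 0.16 0;-1 -0.002 0.0185 0.16 0;-1 -0.002 0.0185 0.16 0;-1 -0.002 0.0185 0.16 0;-1 -0.002 0.0185 0.16 0;-1 -0.002 0.0185 0.16 0", squeeze=40)

```text
clock: 4.33
eef_pos: [488.6, -78.5, 245.6]
tcp_rot: [3.14, 0.0, 1.744]
contact_force: [-1.5, 0.2, 8.3]
opening: 0.229
```

Run:
```python
from h import *
go(488,-79.5,245,100)
f=grab("wrist","d_w")
```

```text
clock 4.33 pos [488.6 -78.5 245.6] yaw 99.92 q6 -0.34 F [-1.5  0.2  8.3] op 0.229
GO x -0.0009 y -0.0008 z 0.0006 twist -0.0004 rows~2
```

View pics/d_w.png

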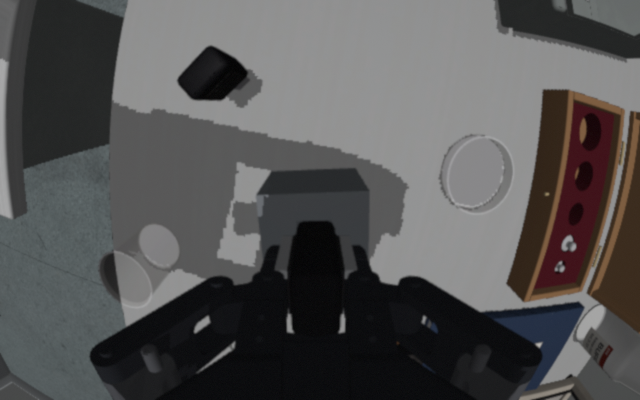

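Run:
```python
from h import *
f=grab_frame("top")
px=np.array([[120,405],[490,315],[428,68],[55,158]])/4+[150,80]-0.375
P=unproj(f,px,72); print(P)
for a,b in ((0,1),(3,2)): d=P[a]-P[b]; print(np.degrees(np.arctan2(-d[0],d[1])),np.linalg.norm(d))
for a,b in ((3,0),(2,1)): d=P[a]-P[b]; print(np.degrees(np.arctan2(d[1],d[0])),np.linalg.norm(d))
sl=unproj(f,np.array([[138,358]])/4+[150,80]-0.375,73); print("slot",sl)
overlay(f,[box(583.5,324,73,14,8,20)],160,130,240,190,9,"e_slot",False)
for cam in("top","side"):
  for q in("slot","drawer_front"): print(cam,q,[(np.round(d["point"],1).tolist(),round(d["conf"],2)) for d in spotter.place_of(q,cam)])
s=r.sense();print(s["clock"])
```

```text
[[551.21210729 330.87300467  72.        ]
 [610.5974      88.5962509   72.        ]
 [777.05846835 130.85835279  72.        ]
 [716.09477572 377.52852493  72.        ]]
13.772433038083705 249.4486688797808
13.88226923260193 254.09200232294987
15.799494237553928 171.35644697664623
14.245594719045963 171.74216876669752
slot [[582.14550383 319.45881533  73.        ]]
top slot [([577.4, 324.0, 73.7], 0.96)]
top drawer_front [([570.8, 213.0, 37.2], 0.59)]
side slot [([580.4, 320.4, 73.5], 0.7)]
side drawer_front [([567.6, 211.5, 35.4], 0.68), ([562.3, -150.7, 0.0], 0.66)]
4.6333
```

View pics/e_slot.png

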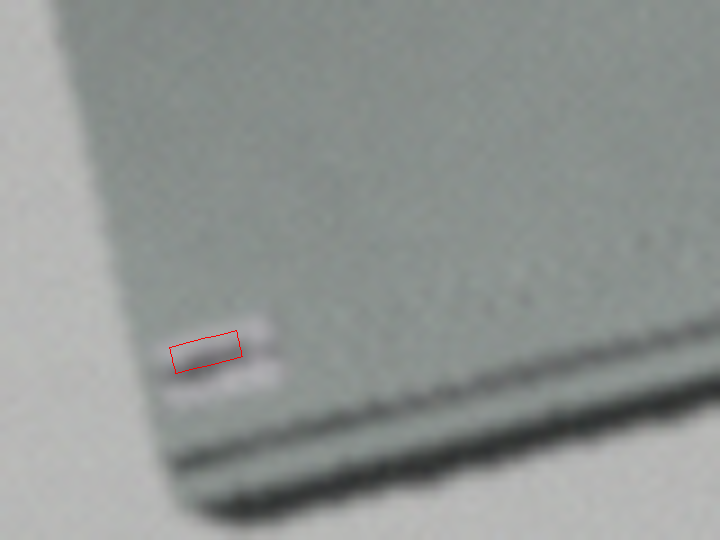

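Run:
```python
from h import *
go(580.5,322,350,104.2)
```

```text
clock 4.63 pos [488.6 -78.5 245.6] yaw 99.92 q6 -0.34 F [-2.1  0.8  8.4] op 0.227
GO x 0.3786 y 0.1596 z -0.1044 twist -0.0238 rows~12
```

Call:
apply_moves(motion="-1 0 0 -0.02 0;-1 0 0 -0.05 0;-1 0 0 -0.085 0;-1 0 0 -0.105 0;-1 0 0 -0.105 0;-1 0.379 0.16 -0.105 -0.024;-1 0.379 0.16 -0.105 -0.024;-1 0.379 0.16 -0.105 -0.024;-1 0.379 0.16 -0.105 -0.024;-1 0.379 0.16 -0.105 -0.024;-1 0.379 0.16 -0.105 -0.024;-1 0.379 0.16 -0.105 -0.024;-1 0.379 0.16 -0.105 -0.024;-1 0.379 0.16 -0.105 -0.024;-1 0.379 0.16 -0.105 -0.024;-1 0.379 0.16 -0.105 -0.024;-1 0.379 0.16 -0.105 -0.024")

```text
clock: 6.05
eef_pos: [580.2, 324.3, 348.1]
tcp_rot: [-3.14, 0.0, 1.822]
contact_force: [0.4, -1.0, -1.3]
opening: 0.23
```

Run:
```python
from h import *
go(580.5,322,350,104.2)
f=grab("wrist","f_w"); t=grab("top","f_t"); s=grab("side","f_s")
crop(s["img"],200,170,320,270,6.5,"f_sc")
for cam in("wrist","side","top"):
  for q in("slot","key","key_grip"): print(cam,q,[(np.round(d["point"],1).tolist(),round(d["conf"],2)) for d in spotter.place_of(q,cam)])
overlay(f,[box(580.5,322,73,14,8,20)],240,160,400,280,5,"f_wc",True)
```

```text
clock 6.05 pos [580.2 324.3 348.1] yaw 104.40 q6 0.26 F [ 0.4 -1.  -1.3] op 0.230
GO x -0.0023 y -0.0003 z -0.0019 twist 0.0011 rows~2
wrist slot [([577.5, 316.4, 74.9], 0.58)]
wrist key [([581.6, 320.0, 159.1], 0.66)]
wrist key_grip [([578.4, 323.0, 192.8], 0.86)]
side slot [([582.1, 316.7, 72.0], 0.87)]
side key [([424.8, -0.2, 45.4], 0.63), ([579.2, 314.9, 162.3], 0.59)]
side key_grip [([423.8, -0.3, 63.0], 0.65), ([579.3, 320.7, 190.3], 0.52), ([578.8, 318.9, 164.8], 0.17)]
top slot [([582.9, 323.9, 71.1], 0.84)]
top key [([579.9, 322.8, 164.3], 0.64), ([423.9, -2.6, 39.7], 0.41)]
top key_grip [([582.8, 317.3, 195.0], 0.42), ([422.2, -0.2, 63.0], 0.38)]
```

View pics/f_w.png

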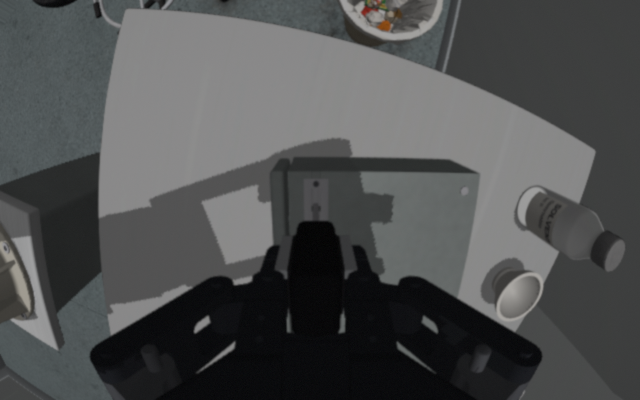

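View pics/f_wc.png

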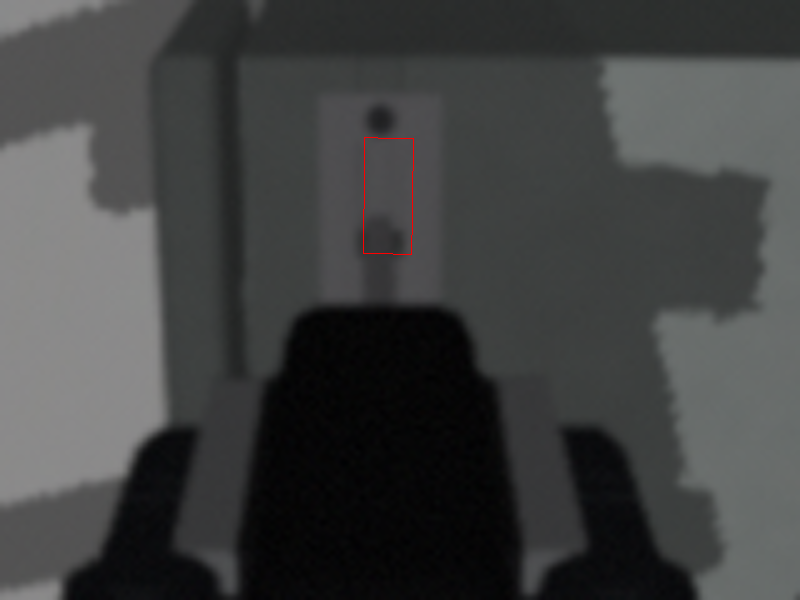

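View pics/f_sc.png

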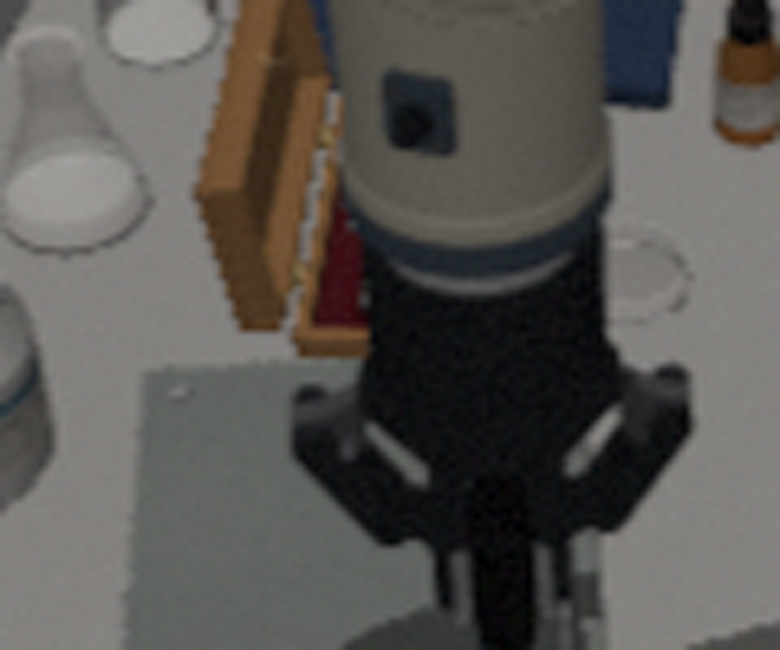

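Run:
```python
from h import *
f=grab_frame("wrist")
im=f["img"][170:235,285:350]
g=np.clip((im.astype(float)-30)*3.2,0,255).astype(np.uint8)
cv2.imwrite("pics/g.png",cv2.resize(g[:,:,::-1],None,fx=9,fy=9,interpolation=cv2.INTER_CUBIC))
```

```text
(no output)
```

View pics/g.png

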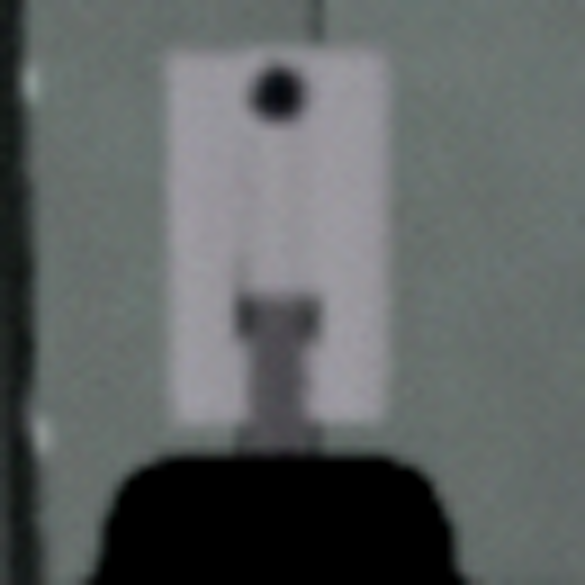

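Run:
```python
from h import *
f=grab_frame("wrist"); s=r.sense(); p=s["eef_pos"]; print(p, np.degrees(s["tcp_rot"]))
def un(c,rw,z): return unproj(f,[[285+(c+.5)/9-.5,170+(rw+.5)/9-.5]],z,True)[0]
pl=[un(168,50,73),un(388,50,73),un(388,420,73),un(172,420,73)]
for q in pl: print(q)
print("plate centre",np.mean(pl,0), "screw",un(277,92,73))
print("yaw", [np.degrees(np.arctan2(*(a-b)[:2])) for a,b in((pl[0],pl[3]),(pl[1],pl[2]))])
print("dark corners",un(237,295,73),un(320,295,73),un(237,340,73),un(320,340,73))
B=box(p[0],p[1],p[2]-155-85,14.4,4,14)
print("blade end expected crop px",(proj(f,B,True)-[285,170])*9+4)
```

```text
[580.67953388 322.30539394 349.78718734] [ 1.79992713e+02 -1.80554009e-03  1.04229353e+02]
[565.5525708  336.37933452  73.        ]
[584.81282882 341.26863062  73.        ]
[593.96035775 306.87944803  73.        ]
[574.28486397 301.88668959  73.        ]
plate centre [579.65265533 321.60352569  73.        ] screw [576.05802889 335.00824959  73.        ]
yaw [np.float64(-14.206731780905935), np.float64(-14.89575987810524)]
dark corners [577.2229709  315.37244265  73.        ] [584.66830443 317.26214527  73.        ] [578.28651504 311.10406604  73.        ] [585.77054346 313.0035156   73.        ]
blade end expected crop px [[319.44836059 282.55231508]
 [319.09188583 448.96892716]
 [269.18983489 449.11357719]
 [268.53939992 282.68974332]]
```

Call:
apply_moves(motion="-1 0.0005 0 0.015 0;-1 0.0005 0 0.03 0;-1 0.0005 0 0.034 0;-1 0.0005 0 0.036 0;-1 0.0005 0 0.038 0;-1 0.0005 0 0.04 0;-1 0.0005 0 0.04 0")

```text
clock: 7.33
eef_pos: [580.6, 323.0, 310.0]
tcp_rot: [3.141, -0.0, 1.819]
contact_force: [-1.3, -0.3, -1.5]
opening: 0.23
```

Run:
```python
from h import *
go(580.7,322.3,280,104.2)
f=grab_frame("wrist")
im=f["img"][170:235,285:350]
g=np.clip((im.astype(float)-30)*3.2,0,255).astype(np.uint8)
cv2.imwrite("pics/g2.png",cv2.resize(g[:,:,::-1],None,fx=9,fy=9,interpolation=cv2.INTER_CUBIC))
```

```text
clock 7.33 pos [580.6 323.  310. ] yaw 104.24 q6 0.26 F [-1.3 -0.3 -1.5] op 0.230
GO x -0.0007 y -0.0001 z 0.0300 twist 0.0002 rows~2
```

View pics/g2.png

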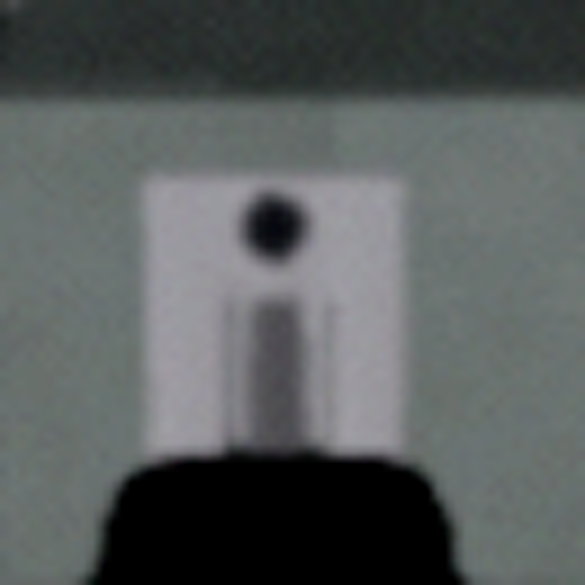

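Call:
apply_moves(motion="-1 0 0 0.004 0;-1 0 0 0.008 0;-1 0 0 0.014 0;-1 0 0 0.02 0;-1 0 0 0.024 0;-1 0 0 0.027 0;-1 0 0 0.03 0;-1 0 0 0.031 0;-1 0 0 0.031 0;-1 0 0 0.031 0")

```text
clock: 8.22
eef_pos: [580.5, 323.0, 278.9]
tcp_rot: [-3.142, -0.0, 1.819]
contact_force: [-1.7, -0.8, 3.6]
opening: 0.226
```

Run:
```python
from h import *
go(580.7,322.3,280,104.2)
f=grab("wrist","h_w"); t=grab("top","h_t")
for cam in("top","wrist"):
  for q in("drawer_front","saddle","rest","key"): print(cam,q,[(np.round(d["point"],1).tolist(),round(d["conf"],2)) for d in spotter.place_of(q,cam)])
```

```text
clock 8.22 pos [580.5 323.  278.9] yaw 104.24 q6 0.26 F [-1.7 -0.8  3.6] op 0.226
GO x -0.0007 y 0.0000 z -0.0011 twist 0.0002 rows~2
top drawer_front [([486.0, 191.2, 39.9], 0.85)]
top saddle [([569.2, 184.7, 26.9], 0.69), ([488.9, -83.2, 59.1], 0.48)]
top rest [([567.2, 183.7, 44.5], 0.83)]
top key [([424.0, -1.0, 41.1], 0.51), ([583.9, 321.8, 93.1], 0.49)]
wrist drawer_front [([496.5, 191.5, 40.1], 0.61)]
wrist saddle []
wrist rest []
wrist key [([580.5, 321.2, 89.9], 0.72)]
```

View pics/h_w.png

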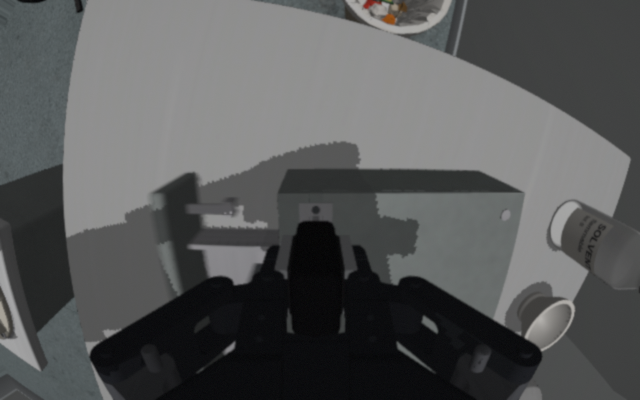

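View pics/h_t.png

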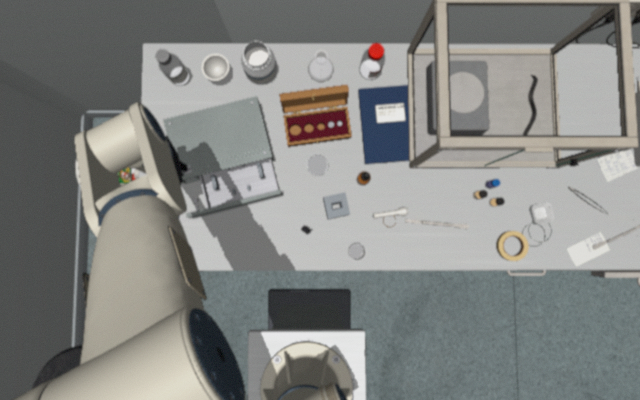

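Call:
apply_moves(motion="-1 0 0 -0.02 0;-1 0 0 -0.05 0;-1 0 0 -0.08 0;-1 0 0 -0.08 0")

```text
clock: 9.05
eef_pos: [582.1, 323.7, 364.5]
tcp_rot: [3.133, -0.002, 1.819]
contact_force: [0.9, 1.0, -1.2]
opening: 0.23
```

Run:
```python
from h import *
go(488.6,-78.5,350,99.92)
```

```text
clock 9.05 pos [582.1 323.7 364.5] yaw 104.24 q6 0.26 F [ 0.9  1.  -1.2] op 0.230
GO x -0.3669 y -0.1897 z 0.0122 twist 0.0240 rows~11
```

Call:
apply_moves(motion="-1 -0.3666 -0.188 0 0.024;-1 -0.3666 -0.188 0 0.024;-1 -0.3666 -0.188 0 0.024;-1 -0.3666 -0.188 0 0.024;-1 -0.3666 -0.188 0 0.024;-1 -0.3666 -0.188 0 0.024;-1 -0.3666 -0.188 0 0.024;-1 -0.3666 -0.188 0 0.024;-1 -0.3666 -0.188 0 0.024;-1 -0.3666 -0.188 0 0.024;-1 -0.3666 -0.188 0.009 0.024;-1 -0.3666 -0.188 0.02 0.024;-1 -0.3666 -0.188 0.03 0.024;-1 -0.3666 -0.188 0.03 0.024;-1 -0.3666 -0.188 0.03 0.024;-1 -0.3666 -0.188 0.03 0.024")

```text
clock: 10.38
eef_pos: [488.8, -77.6, 328.5]
tcp_rot: [-3.141, -0.0, 1.746]
contact_force: [-0.5, 0.4, -0.7]
opening: 0.231
```

Run:
```python
from h import *
go(488.6,-78.5,246,99.92)
f=grab("wrist","i_w")
im=f["img"][140:260,250:390]
g=np.clip((im.astype(float)-10)*3,0,255).astype(np.uint8)
cv2.imwrite("pics/i_c.png",cv2.resize(g[:,:,::-1],None,fx=5,fy=5,interpolation=cv2.INTER_CUBIC))
for q in("stand_mouth","key"): print(q,[(np.round(d["point"],1).tolist(),round(d["conf"],2)) for d in spotter.place_of(q,"wrist")])
```

```text
clock 10.38 pos [488.8 -77.6 328.5] yaw 100.03 q6 -0.34 F [-0.5  0.4 -0.7] op 0.231
GO x -0.0008 y -0.0003 z 0.0825 twist 0.0006 rows~3
stand_mouth [([485.0, -82.0, 58.6], 0.92), ([488.6, -80.2, 139.6], 0.58)]
key [([428.1, 4.7, 42.7], 0.95), ([487.2, -83.0, 140.4], 0.73), ([487.3, -79.7, 174.9], 0.63)]
```

View pics/i_c.png

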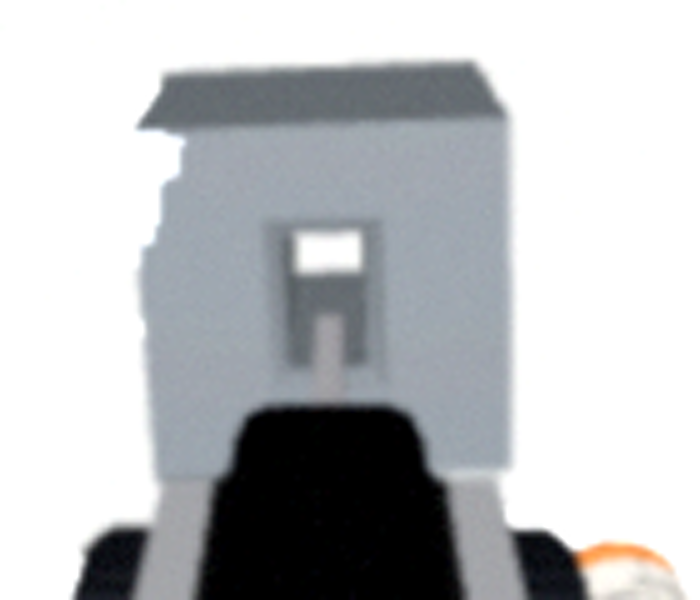

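Call:
apply_moves(motion="-1 -0.0008 0 0.015 0;-1 -0.0008 0 0.03 0;-1 -0.0008 0 0.045 0;-1 -0.0008 0 0.06 0;-1 -0.0008 0 0.073 0;-1 -0.0008 0 0.08 0;-1 -0.0008 0 0.082 0;-1 -0.0008 0 0.082 0;-1 -0.0008 0 0.082 0")

```text
clock: 11.28
eef_pos: [489.0, -79.4, 247.3]
tcp_rot: [3.141, 0.0, 1.744]
contact_force: [0.7, 0.1, -0.2]
opening: 0.228
```

Call:
apply_moves(motion="0.3 0 0 0.001 0;0.3 0 0 0.001 0;0.5 0 0 0.001 0;0.7 0 0 0.001 0;1 0 0 0 0;1 0 0 -0.03 0;1 0 0 -0.07 0;1 0 0 -0.1 0;1 0 0 -0.1 0")

```text
clock: 12.03
eef_pos: [490.5, -79.8, 352.5]
tcp_rot: [3.133, 0.003, 1.744]
contact_force: [1.8, -0.1, 0.6]
opening: 0.999
```

Run:
```python
from h import *
f=grab("wrist","j_w"); t=grab("top","j_t"); s=grab("side","j_s")
for cam in("top","side","wrist"):
  for q in("key","drawer_front","saddle","rest","pestle_mid","spatula_mid"): print(cam,q,[(np.round(d["point"],1).tolist(),round(d["conf"],2)) for d in spotter.place_of(q,cam)])
go(490,-80,345,100)
crop(t["img"],160,130,300,230,5.5,"j_tc")
crop(s["img"],290,140,400,240,6,"j_sc")
```

```text
top key []
top drawer_front [([441.1, 178.8, 39.1], 0.67)]
top saddle [([526.7, 178.9, 26.6], 0.83)]
top rest [([526.3, 174.4, 46.8], 0.79)]
top pestle_mid [([467.4, -225.7, 13.9], 0.54)]
top spatula_mid [([441.6, -359.1, 4.6], 0.55)]
side key [([426.2, 1.2, 42.7], 0.5), ([489.2, -82.7, 60.7], 0.48)]
side drawer_front [([441.9, 180.3, 38.7], 0.81), ([489.1, -82.0, 62.8], 0.66)]
side saddle []
side rest [([526.7, 174.6, 44.8], 0.77)]
side pestle_mid [([471.4, -228.2, 14.3], 0.6)]
side spatula_mid [([439.1, -360.3, 6.1], 0.35)]
wrist key [([424.0, 3.8, 39.8], 0.89), ([486.5, -85.7, 56.9], 0.82)]
wrist drawer_front []
wrist saddle []
wrist rest []
wrist pestle_mid [([473.5, -226.0, 13.1], 0.69)]
wrist spatula_mid []
clock 13.08 pos [488.6 -79.5 346.7] yaw 99.92 q6 -0.34 F [ 0.  -0.9  0. ] op 0.996
GO x -0.0008 y 0.0013 z 0.0017 twist -0.0004 rows~2
```

View pics/j_w.png

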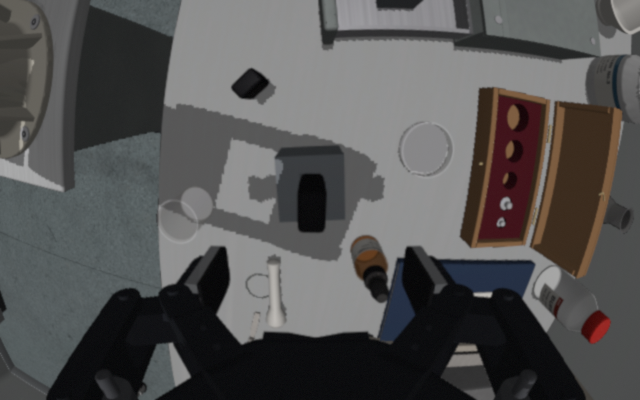

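View pics/j_tc.png

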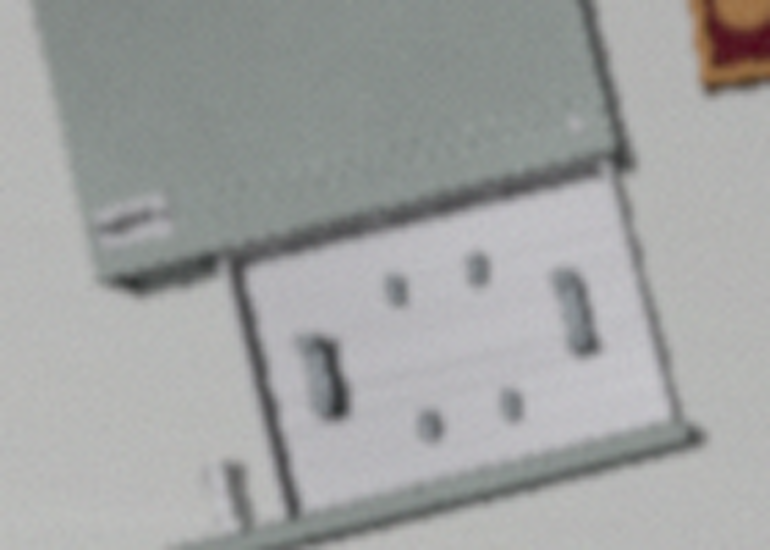

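View pics/j_sc.png

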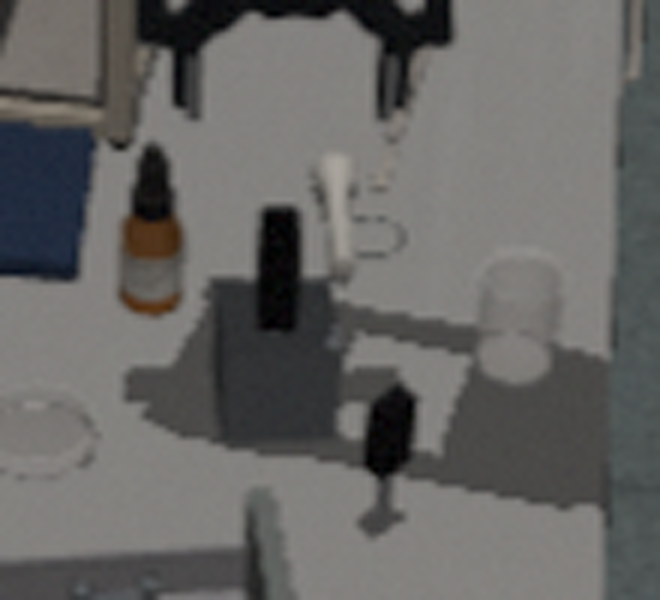

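Run:
```python
from h import *
t=grab_frame("top")
T=lambda l:(np.array(l,float)+.5)/5.5-.5+[160,130]
b=unproj(t,T([[397,291],[478,270],[430,425],[512,405]]),25); print(b,b.mean(0))
rr=unproj(t,T([[322,377],[575,311]]),50); print(rr,rr.mean(0))
d=rr[0]-rr[1]; print(np.degrees(np.arctan2(-d[0],d[1])))
go(471,-232,320,98)
```

```text
[[551.94126016 202.68980191  25.        ]
 [562.37968304 162.61551185  25.        ]
 [485.27711717 185.54096178  25.        ]
 [495.11298159 145.12226649  25.        ]] [523.67776049 173.99213551  25.        ]
[[507.27392214 233.92564262  50.        ]
 [539.25399837 111.55579657  50.        ]] [523.26396025 172.74071959  50.        ]
14.646081592531916
clock 13.13 pos [488.6 -79.4 346.7] yaw 99.92 q6 -0.34 F [-0.3 -0.6 -0. ] op 0.997
GO x -0.1473 y -0.0436 z 0.0267 twist 0.0107 rows~5
```

Call:
apply_moves(motion="1 -0.147 -0.044 0.01 0.01;1 -0.147 -0.044 0.027 0.01;1 -0.147 -0.044 0.027 0.01;1 -0.147 -0.044 0.027 0.01;1 -0.147 -0.044 0.027 0.01;1 -0.147 -0.044 0.027 0.01;1 -0.147 -0.044 0.027 0.01")

```text
clock: 13.72
eef_pos: [470.5, -231.6, 319.6]
tcp_rot: [-3.141, -0.001, 1.712]
contact_force: [-0.2, 0.0, 0.4]
opening: 1.001
```

Run:
```python
from h import *
f=grab("wrist","k_w")
go(471,-232,320,98)
print(f["R"],f["t"])
overlay(f,[box(471,-227,13,8,26,98)],250,120,400,260,5,"k_c",True)
for q in("pestle_mid",): print(q,[(np.round(d["point"],1).tolist(),round(d["conf"],2)) for d in spotter.place_of(q,"wrist")],[(np.round(d["point"],1).tolist(),round(d["conf"],2)) for d in spotter.boxes_of(q,"wrist")])
```

```text
clock 13.77 pos [ 470.7 -231.2  319.8] yaw 98.13 q6 -0.60 F [ 0.1  0.4 -0. ] op 0.999
GO x -0.0008 y 0.0002 z -0.0002 twist 0.0007 rows~2
[[ 9.90033078e-01  1.40835022e-01  3.05986627e-05]
 [ 1.34990175e-01 -9.49007245e-01  2.84891033e-01]
 [ 4.01516732e-02 -2.82047416e-01 -9.58559909e-01]] [-431.8014632  -295.40897515  213.04115096]
pestle_mid [([475.5, -230.1, 13.0], 0.69)] [([473.6, -234.1, 19.9], 0.95)]
```

View pics/k_c.png

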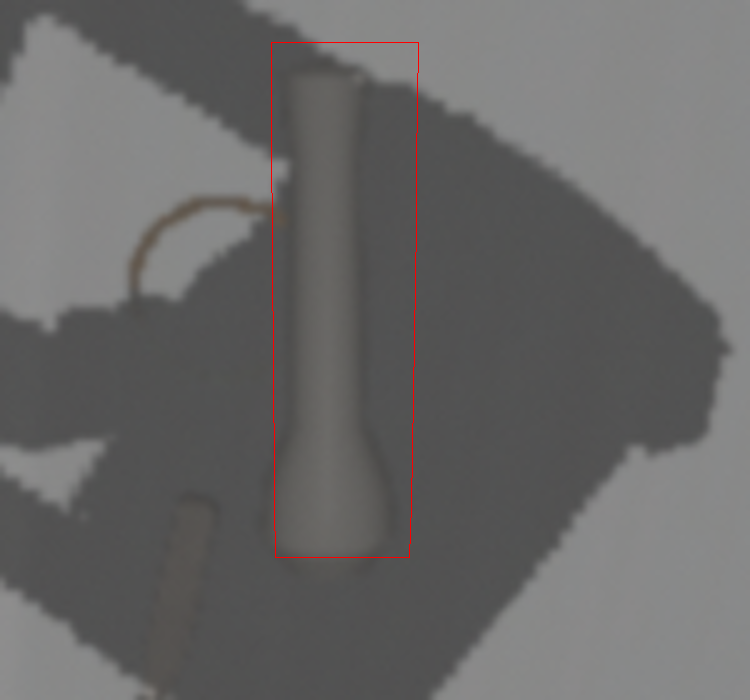

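Run:
```python
from h import *
f=grab_frame("wrist")
U=lambda l:(np.array(l,float)+.5)/5-.5+[250,120]
P=unproj(f,U([[328,70],[327,573],[327,320]]),13,True); print(P)
d=P[0]-P[1]; print("len",np.linalg.norm(d),"yaw of y axis",np.degrees(np.arctan2(-d[0],d[1])),"mid",(P[0]+P[1])/2)
s=r.sense(); 
t=grab_frame("top"); crop(t["img"],360,195,480,245,6.5,"k_t")
```

```text
[[ 462.48035943 -183.19343611   13.        ]
 [ 476.06792203 -278.74448095   13.        ]
 [ 468.85923499 -228.68354037   13.        ]]
len 96.51229987643528 yaw of y axis 8.093320395984186 mid [ 469.27414073 -230.96895853   13.        ]
```

View pics/k_t.png

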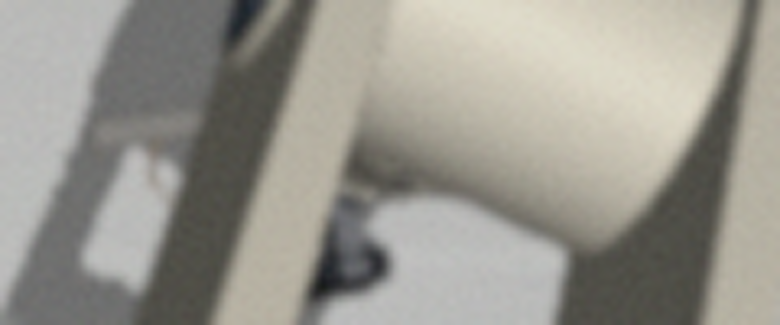

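Run:
```python
from h import *
go(470.5,-230,178,98.1)
```

```text
clock 13.97 pos [ 470.9 -230.9  320. ] yaw 98.20 q6 -0.60 F [-0.1  0.2  0.7] op 1.000
GO x 0.0010 y -0.0003 z 0.1420 twist 0.0006 rows~5
```

Call:
apply_moves(motion="0.3 0.001 0 0.035 0;0.2 0.001 0 0.07 0;0.2 0.001 0 0.1 0;0.2 0.001 0 0.125 0;0.2 0.001 0 0.142 0;0.2 0.001 0 0.142 0;0.2 0.001 0 0.142 0;-1 0.001 0 0.142 0;-1 0.001 0 0.142 0;-1 0.001 0 0.142 0;-1 0.001 0 0.142 0;-1 0.001 0 0.142 0;-1 0.001 0 0.142 0;-1 0.001 0 0.142 0", squeeze=30)

```text
clock: 15.13
eef_pos: [471.2, -231.1, 179.2]
tcp_rot: [3.139, 0.001, 1.712]
contact_force: [0.6, 1.5, 8.2]
opening: 0.292
```

Run:
```python
from h import *
f=grab("wrist","l_w")
go(470.5,-230,178,98.1)
crop(f["img"],200,150,440,330,3.3,"l_c")
```

```text
clock 15.18 pos [ 471.2 -231.1  179.3] yaw 98.12 q6 -0.60 F [1.3 2.7 8.5] op 0.293
GO x 0.0012 y -0.0005 z 0.0013 twist 0.0001 rows~2
```

View pics/l_c.png

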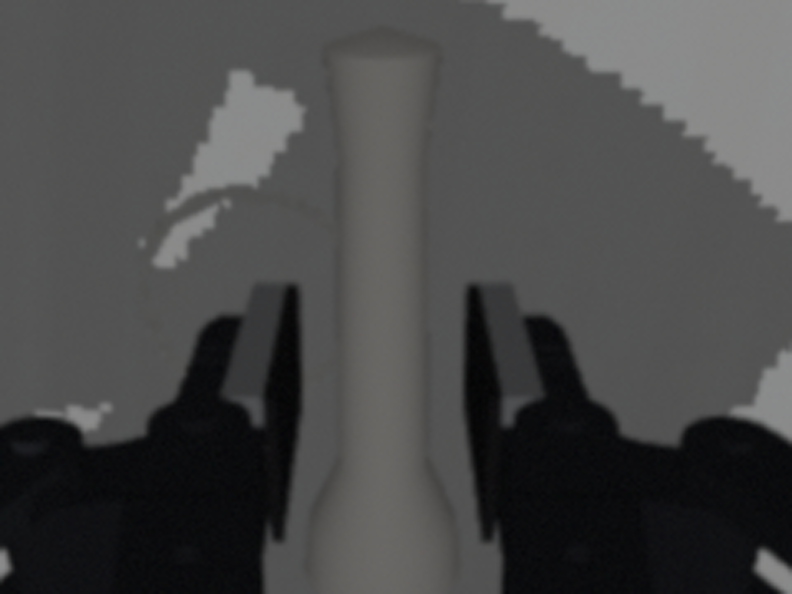

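Call:
apply_moves(motion="-1 0 0 -0.03 0;-1 0 0 -0.07 0;-1 0 0 -0.11 0;-1 0 0 -0.15 0;-1 0 0 -0.165 0;-1 0.394 0.111 -0.165 -0.534;-1 0.394 0.111 -0.165 -0.534;-1 0.394 0.111 -0.165 -0.534;-1 0.394 0.111 -0.165 -0.534;-1 0.394 0.111 -0.165 -0.534;-1 0.394 0.111 -0.165 -0.534;-1 0.394 0.111 -0.165 -0.534;-1 0.394 0.111 -0.165 -0.534;-1 0.394 0.111 -0.165 -0.534;-1 0.394 0.111 -0.165 -0.534;-1 0.394 0.111 -0.165 -0.534;-1 0.394 0.111 -0.125 -0.534;-1 0.394 0.111 -0.105 -0.534;-1 0.394 0.111 -0.105 -0.534;-1 0.394 0.111 -0.105 -0.534")

```text
clock: 16.85
eef_pos: [524.0, 174.8, 281.9]
tcp_rot: [-3.141, -0.002, -2.89]
contact_force: [0.2, -0.6, -0.6]
opening: 0.296
```

Run:
```python
from h import *
f=grab("wrist","m_w"); s=grab("side","m_s"); t=grab("top","m_t")
go(525,175,280,194.3)
overlay(f,[box(525,175,25,14.3,70,41.5),box(525,175,43,14.3,24,128)],150,100,490,330,2.3,"m_c",True)
for cam in("wrist","side","top"):
  for q in("pestle_mid","saddle","rest","drawer_front"): print(cam,q,[(np.round(d["point"],1).tolist(),round(d["conf"],2)) for d in spotter.place_of(q,cam)])
```

```text
clock 17.00 pos [525.1 174.9 283.8] yaw -165.90 q6 -1.50 F [ 0.1  0.2 -1. ] op 0.299
GO x 0.0001 y 0.0001 z 0.0038 twist -0.0011 rows~2
wrist pestle_mid [([527.9, 175.2, 115.9], 0.8)]
wrist saddle [([530.8, 174.5, 23.0], 0.55), ([579.7, 317.5, 45.1], 0.23)]
wrist rest [([527.4, 178.8, 45.5], 0.95)]
wrist drawer_front [([442.3, 178.7, 39.1], 0.69), ([563.5, -156.4, 0.6], 0.25)]
side pestle_mid [([523.3, 176.8, 115.8], 0.59)]
side saddle [([526.9, 176.9, 23.6], 0.93)]
side rest [([525.9, 176.5, 42.1], 0.84)]
side drawer_front [([442.8, 179.6, 37.7], 0.91)]
top pestle_mid []
top saddle [([525.1, 178.7, 22.8], 0.79), ([524.1, 171.9, 48.1], 0.43)]
top rest [([528.3, 173.6, 49.1], 0.83), ([491.7, -82.2, 93.7], 0.73)]
top drawer_front [([443.7, 181.9, 38.6], 0.83), ([525.9, 174.4, 43.9], 0.39)]
```

View pics/m_w.png

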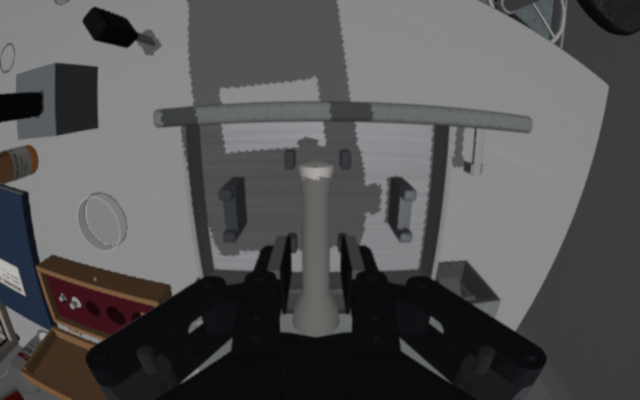

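View pics/m_c.png

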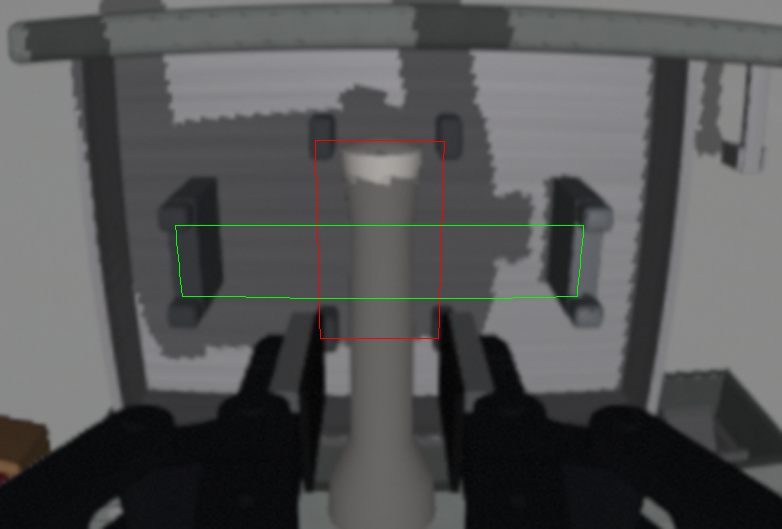

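View pics/m_s.png

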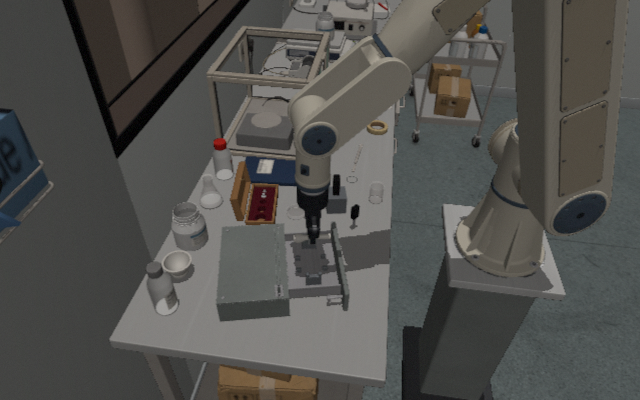

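Run:
```python
from h import *
f=grab_frame("wrist")
im=f["img"][140:250,205:425]
g=np.clip((im.astype(float)-15)*2.4,0,255).astype(np.uint8)
cv2.imwrite("pics/n.png",cv2.resize(g[:,:,::-1],None,fx=3.6,fy=3.6,interpolation=cv2.INTER_CUBIC))
```

```text
(no output)
```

View pics/n.png

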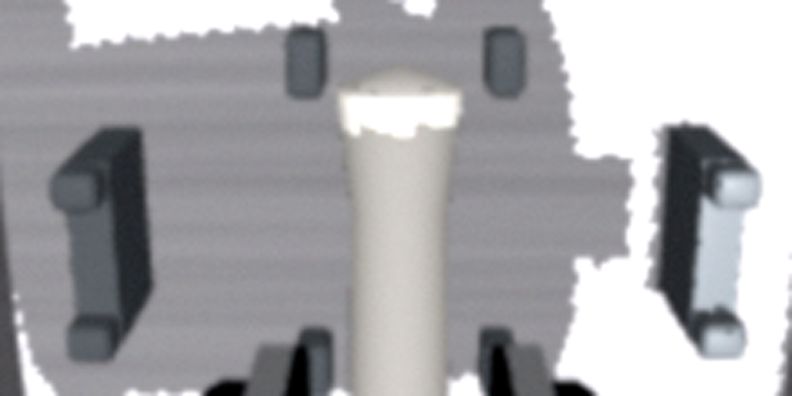

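Run:
```python
from h import *
f=grab_frame("wrist")
U=lambda l:(np.array(l,float)+.5)/3.6-.5+[205,140]
P=unproj(f,U([[77,188],[735,187],[92,337],[721,337]]),53,True); print(P,P.mean(0))
Q=unproj(f,U([[306,80],[504.5,80]]),25,True); print(Q)
c,s=np.cos(np.radians(14.3)),np.sin(np.radians(14.3))
p=r.sense()["eef_pos"]
for A in (P.mean(0),Q.mean(0)):
    d=A-p; print("unit x,y rel TCP",d[0]*c+d[1]*s,-d[0]*s+d[1]*c)
# pestle far end: pixel
E=unproj(f,U([[402,95]]),p[2]-165,True)[0]-p; print("pestle end",E[0]*c+E[1]*s,-E[0]*s+E[1]*c)
print(p,r.sense()["clock"])
```

```text
[[522.67848664 111.77047672  53.        ]
 [491.60162587 233.27639535  53.        ]
 [552.50481228 119.56181745  53.        ]
 [521.72729625 241.08468167  53.        ]] [522.12805526 176.4233428   53.        ]
[[497.65017155 148.84919303  25.        ]
 [487.53514655 188.58977597  25.        ]]
unit x,y rel TCP -2.079806057587456 2.1102687994652287
unit x,y rel TCP -32.60291501282828 1.9403226195908116
pestle end -47.70484905459836 0.9657650219667282
[524.66465436 174.89216918 282.63582281] 17.7
```

Call:
apply_moves(motion="-1 0 0.0013 0.02 0;-1 0 0.0013 0.045 0;-1 0 0.0013 0.065 0;-1 0 0.0013 0.08 0;-1 0 0.0013 0.086 0;-1 0 0.0013 0.09 0;-1 0 0.0013 0.0915 0;-1 0 0.0013 0.0915 0;-1 0 0.0013 0.0915 0")

```text
clock: 18.45
eef_pos: [524.8, 176.3, 192.0]
tcp_rot: [3.141, 0.001, -2.893]
contact_force: [0.9, 0.9, -0.5]
opening: 0.299
```

Run:
```python
from h import *
f=grab("wrist","o_w"); go(525,175,190.5,194.3)
crop(f["img"],200,120,440,320,3.3,"o_c")
```

```text
clock 18.50 pos [524.8 176.3 192. ] yaw -165.76 q6 -1.50 F [ 0.5 -1.1 -0.2] op 0.295
GO x 0.0001 y -0.0013 z 0.0015 twist -0.0003 rows~2
```

View pics/o_c.png

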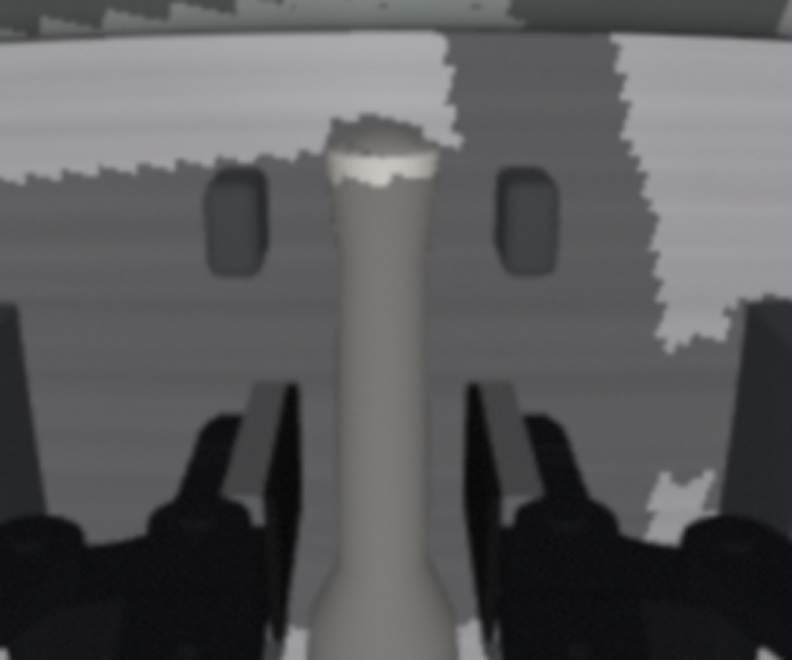

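Call:
apply_moves(motion="-1 0 0 0.001 0;-0.2 0 0 0.001 0;-0.1 0 0 0.001 0;0 0 0 0.001 0;0 0 0 0.001 0;0 0 0 -0.03 0;0 0 0 -0.07 0;0 0 0 -0.11 0;0 0 0 -0.15 0;0 0 0 -0.15 0;0 0 0 -0.15 0")

```text
clock: 19.42
eef_pos: [525.1, 176.4, 343.9]
tcp_rot: [3.141, 0.005, -2.893]
contact_force: [0.0, -0.1, -1.0]
opening: 0.5
```

Run:
```python
from h import *
f=grab("wrist","p_w"); go(440,-359,345,84.6)
crop(f["img"],150,80,480,330,2.4,"p_c")
for cam in("wrist","side"):
  for q in("pestle_mid","saddle","rest"): print(cam,q,[(np.round(d["point"],1).tolist(),round(d["conf"],2)) for d in spotter.place_of(q,cam)])
```

```text
clock 19.47 pos [524.3 176.1 342. ] yaw -165.76 q6 -1.50 F [-0.2 -0.7 -1. ] op 0.499
GO x 0.2134 y -0.4979 z -0.0035 twist 0.6091 rows~17
wrist pestle_mid [([524.9, 179.3, 21.6], 0.62)]
wrist saddle [([529.9, 175.5, 24.6], 0.95), ([445.5, 182.8, 39.4], 0.54)]
wrist rest [([525.5, 177.8, 43.9], 0.77)]
side pestle_mid [([523.3, 176.8, 115.8], 0.59)]
side saddle [([526.9, 176.9, 23.6], 0.93)]
side rest [([525.9, 176.5, 42.1], 0.84)]
```

View pics/p_c.png

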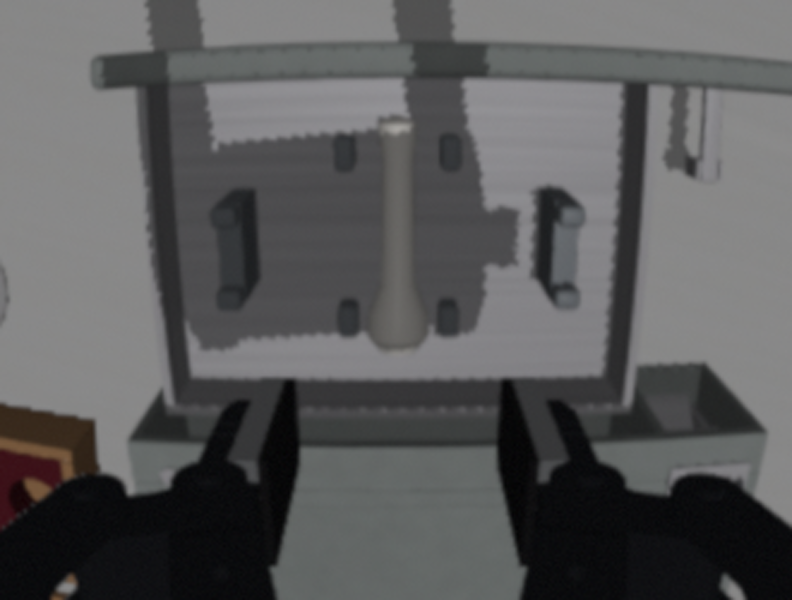

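Call:
apply_moves(motion="0 0.2135 -0.498 0 0.609;0 0.2135 -0.498 0 0.609;0 0.2135 -0.498 0 0.609;0 0.2135 -0.498 0 0.609;0 0.2135 -0.498 0 0.609;0 0.2135 -0.498 0 0.609;0 0.2135 -0.498 0 0.609;0 0.2135 -0.498 0 0.609;0 0.2135 -0.498 0 0.609;0 0.2135 -0.498 0 0.609;0 0.2135 -0.498 0 0.609;0 0.2135 -0.498 0 0.609;0 0.2135 -0.498 0 0.609;0 0.2135 -0.498 0 0.609;0 0.2135 -0.498 0 0.609;0 0.2135 -0.498 0 0.609;0 0.2135 -0.498 0.02 0.609;0 0.2135 -0.498 0.02 0.609;0 0.2135 -0.498 0.02 0.609")

```text
clock: 21.35
eef_pos: [439.5, -358.7, 319.9]
tcp_rot: [-3.139, -0.002, 1.477]
contact_force: [0.4, 0.3, -0.1]
opening: 0.501
```

Run:
```python
from h import *
f=grab("wrist","q_w"); go(440,-359,320,84.6)
overlay(f,[box(440,-359,4,-5.4,13,177)],200,80,430,310,3.4,"q_c",True)
for q in("spatula_mid",): print(q,[(np.round(d["point"],1).tolist(),round(d["conf"],2)) for d in spotter.place_of(q,"wrist")])
t=grab("top","q_t"); crop(t["img"],390,200,490,250,8,"q_tc")
```

```text
clock 21.40 pos [ 439.8 -358.9  320.7] yaw 84.65 q6 -0.59 F [-0.3 -0.1  1.2] op 0.500
GO x -0.0001 y 0.0002 z 0.0007 twist 0.0003 rows~2
spatula_mid [([444.8, -358.3, 4.2], 0.74)]
```

View pics/q_c.png

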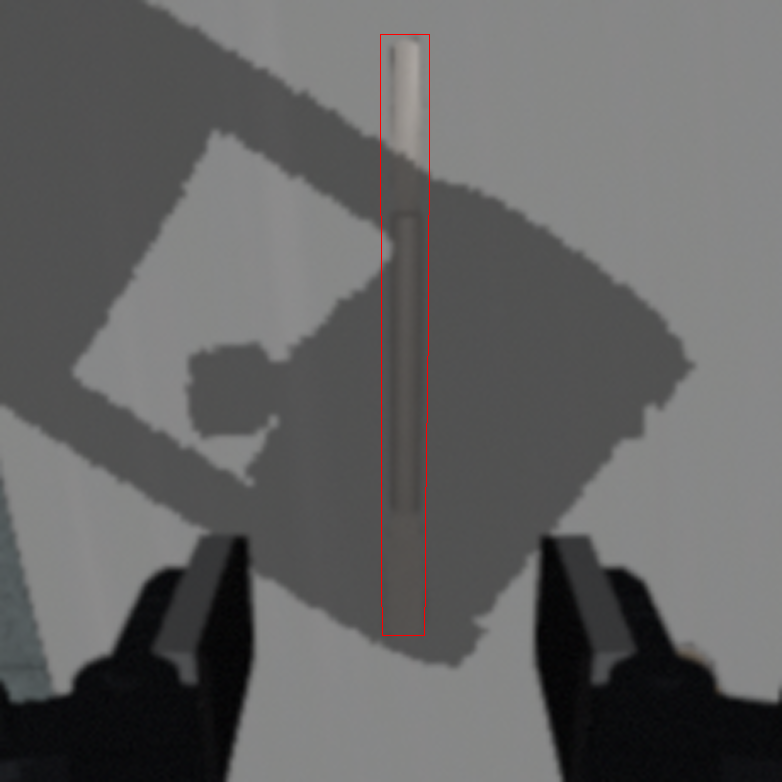

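View pics/q_w.png

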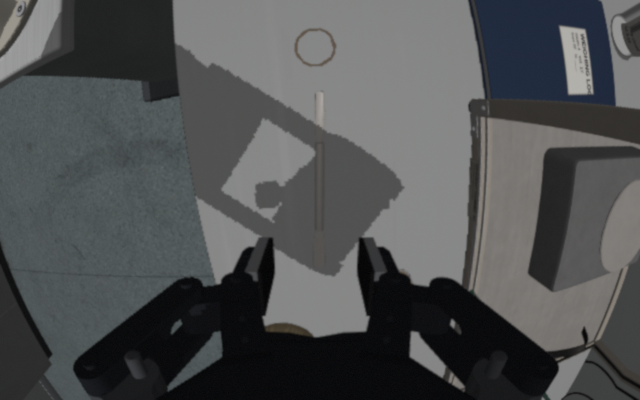

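Call:
apply_moves(motion="-0.2 0 0.002 0.035 0;-0.3 0 0.002 0.07 0;-0.3 0 0.002 0.1 0;-0.3 0 0.002 0.125 0;-0.3 0 0.002 0.138 0;-0.3 0 0.002 0.143 0;-0.3 0 0.002 0.1455 0;-0.3 0 0.002 0.1455 0;-0.3 0 0.002 0.1455 0")

```text
clock: 22.25
eef_pos: [442.6, -359.7, 177.1]
tcp_rot: [3.14, 0.001, 1.477]
contact_force: [-0.6, -0.3, 0.3]
opening: 0.354
```

Run:
```python
from h import *
f=grab("wrist","r_w"); go(442,-359,175,84.6)
crop(f["img"],200,120,440,320,3.3,"r_c")
```

```text
clock 22.30 pos [ 442.5 -359.7  177.1] yaw 84.62 q6 -0.59 F [0.6 0.1 0.5] op 0.349
GO x 0.0007 y -0.0006 z 0.0021 twist 0.0001 rows~2
```

View pics/r_c.png

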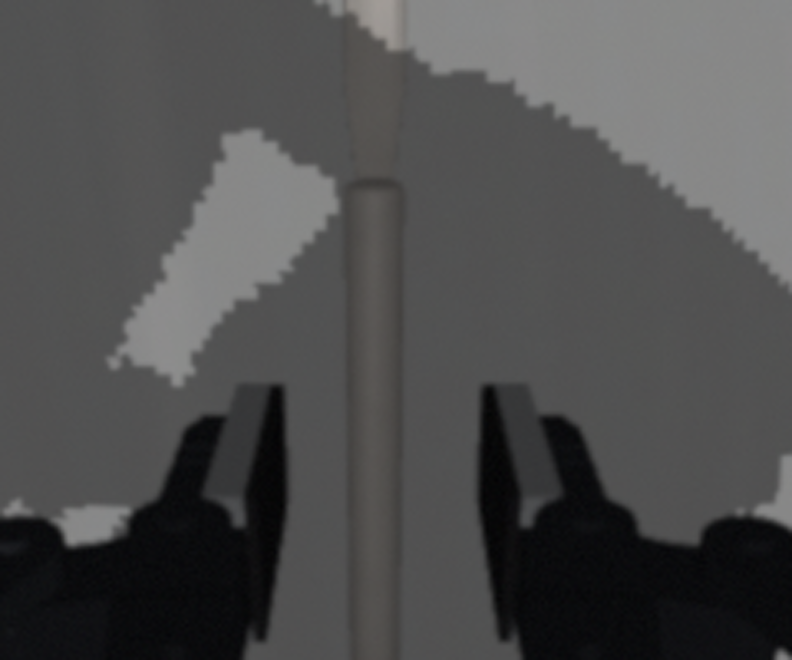

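Call:
apply_moves(motion="-0.3 0 -0.001 0.0025 0;-0.3 0 -0.001 0.0025 0;-1 0 -0.001 0.0025 0;-1 0 -0.001 0.0025 0;-1 0 -0.001 0.0025 0;-1 0 -0.001 0.0025 0;-1 0 -0.001 0.0025 0;-1 0 -0.001 0.0025 0;-1 0 -0.001 0.0025 0", squeeze=30)

```text
clock: 23.05
eef_pos: [441.1, -359.4, 173.9]
tcp_rot: [3.141, 0.001, 1.477]
contact_force: [-0.5, 0.6, 5.7]
opening: 0.121
```

Call:
apply_moves(motion="-1 0 0 0 0;-1 0 0 -0.02 0;-1 0 0 -0.05 0;-1 0 0 -0.08 0;-1 0 0 -0.08 0;-1 0 0 -0.08 0")

```text
clock: 23.55
eef_pos: [441.5, -359.6, 255.0]
tcp_rot: [3.138, 0.002, 1.477]
contact_force: [0.5, -1.0, -1.1]
opening: 0.127
```

Run:
```python
from h import *
f=grab("wrist","s_w"); go(525,176,345,104.2); s=grab("side","s_s")
crop(f["img"],150,60,480,330,2.4,"s_c")
crop(s["img"],280,90,420,200,5.5,"s_sc")
for cam in ("wrist","side"): print([(np.round(d["point"],1).tolist(),round(d["conf"],2)) for d in spotter.place_of("spatula_mid",cam)])
```

```text
clock 23.60 pos [ 440.9 -359.2  253.6] yaw 84.62 q6 -0.59 F [-0.7 -0.1 -1.3] op 0.127
GO x 0.5407 y 0.0336 z -0.0917 twist -0.1088 rows~15
[([445.2, -357.9, 82.9], 0.92)]
[([437.7, -361.1, 85.8], 0.4)]
```

View pics/s_c.png

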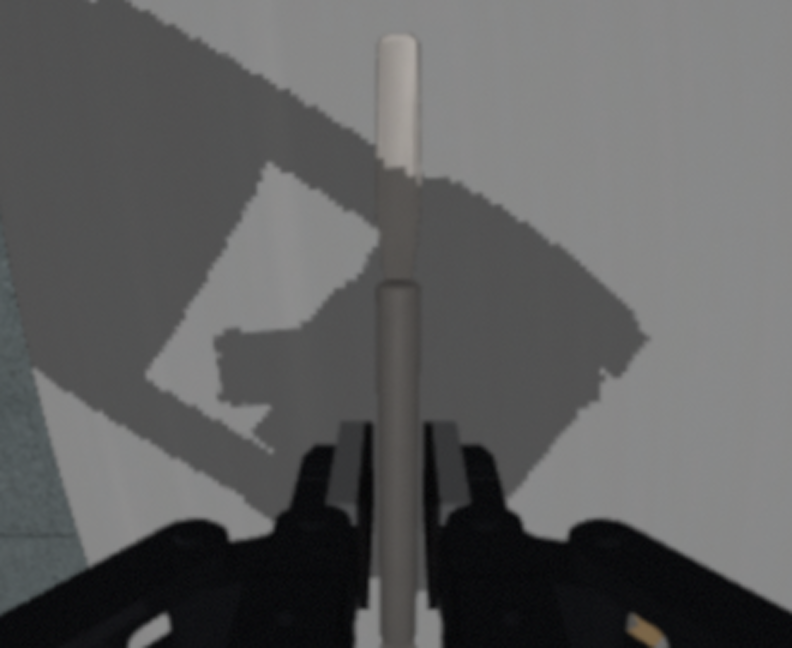

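View pics/s_sc.png

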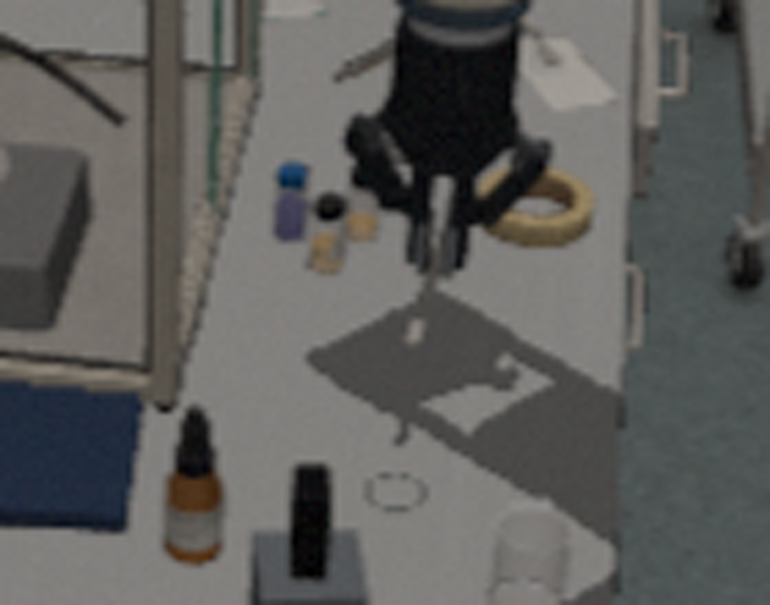

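Call:
apply_moves(motion="-1 0 0 -0.04 0;-1 0.03 0 -0.08 0;-1 0.541 0.033 -0.09 -0.109;-1 0.541 0.033 -0.09 -0.109;-1 0.541 0.033 -0.09 -0.109;-1 0.541 0.033 -0.09 -0.109;-1 0.541 0.033 -0.09 -0.109;-1 0.541 0.033 -0.09 -0.109;-1 0.541 0.033 -0.09 -0.109;-1 0.541 0.033 -0.09 -0.109;-1 0.541 0.033 -0.09 -0.109;-1 0.541 0.033 -0.09 -0.109;-1 0.541 0.033 -0.09 -0.109;-1 0.541 0.033 -0.09 -0.109;-1 0.541 0.033 -0.09 -0.109;-1 0.541 0.033 -0.09 -0.109;-1 0.541 0.033 -0.05 -0.109;-1 0.541 0.033 -0.05 -0.109;-1 0.541 0.033 -0.05 -0.109;-1 0.541 0.033 -0.05 -0.109")

```text
clock: 25.42
eef_pos: [524.5, 175.7, 303.3]
tcp_rot: [-3.14, 0.0, 1.819]
contact_force: [0.6, 0.4, 0.1]
opening: 0.121
```

Run:
```python
from h import *
f=grab("wrist","t_w"); go(525,176,220,104.2)
im=f["img"][70:300,180:450]
g=np.clip((im.astype(float)-10)*2,0,255).astype(np.uint8)
cv2.imwrite("pics/t_c.png",cv2.resize(g[:,:,::-1],None,fx=2.9,fy=2.9,interpolation=cv2.INTER_CUBIC))
for q in("pestle_mid","saddle","rest","spatula_mid"): print(q,[(np.round(d["point"],1).tolist(),round(d["conf"],2)) for d in spotter.place_of(q,"wrist")])
```

```text
clock 25.47 pos [524.9 175.8 304. ] yaw 104.19 q6 0.07 F [-0.5 -0.   0.7] op 0.119
GO x 0.0002 y 0.0002 z 0.0840 twist -0.0000 rows~4
pestle_mid [([527.5, 180.8, 24.6], 0.86), ([530.0, 176.0, 25.3], 0.32)]
saddle [([530.3, 178.0, 23.5], 0.7)]
rest [([528.9, 177.4, 45.7], 0.56)]
spatula_mid [([524.3, 177.9, 134.7], 0.86)]
```

View pics/t_c.png

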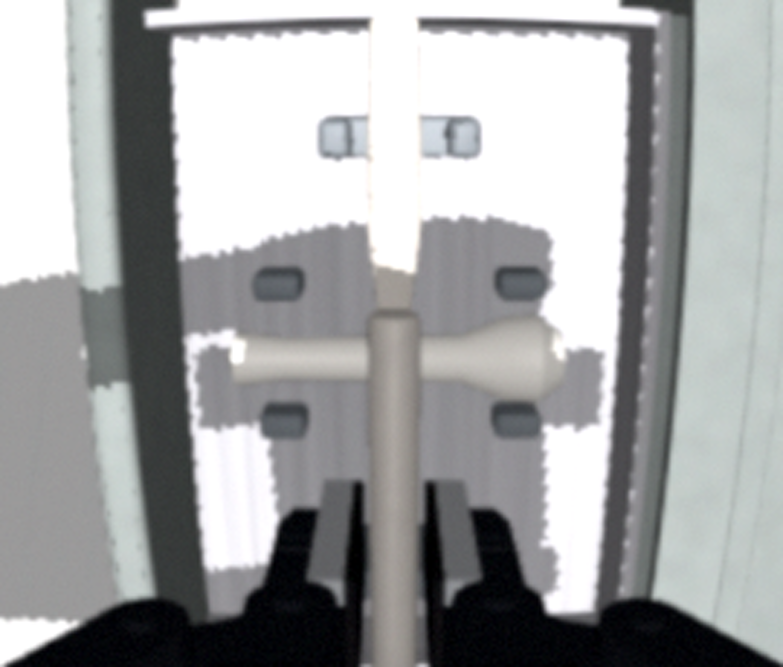

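Call:
apply_moves(motion="-1 0 0.0012 0.02 0;-1 0 0.0012 0.04 0;-1 0 0.0012 0.06 0;-1 0 0.0012 0.074 0;-1 0 0.0012 0.078 0;-1 0 0.0012 0.082 0;-1 0 0.0012 0.085 0;-1 0 0.0012 0.086 0;-1 0 0.0012 0.086 0;-1 0 0.0012 0.086 0")

```text
clock: 26.5
eef_pos: [526.0, 176.7, 217.9]
tcp_rot: [3.14, -0.0, 1.819]
contact_force: [-0.1, -0.3, 0.6]
opening: 0.122
```

Run:
```python
from h import *
f=grab("wrist","u_w"); go(525,176,217,104.2)
im=f["img"][70:300,180:450]
g=np.clip((im.astype(float)-10)*2,0,255).astype(np.uint8)
cv2.imwrite("pics/u_c.png",cv2.resize(g[:,:,::-1],None,fx=2.9,fy=2.9,interpolation=cv2.INTER_CUBIC))
```

```text
clock 26.55 pos [525.9 176.7 217.8] yaw 104.24 q6 0.07 F [ 0.7  0.2 -0.3] op 0.122
GO x -0.0005 y -0.0011 z 0.0008 twist 0.0002 rows~2
```

View pics/u_c.png

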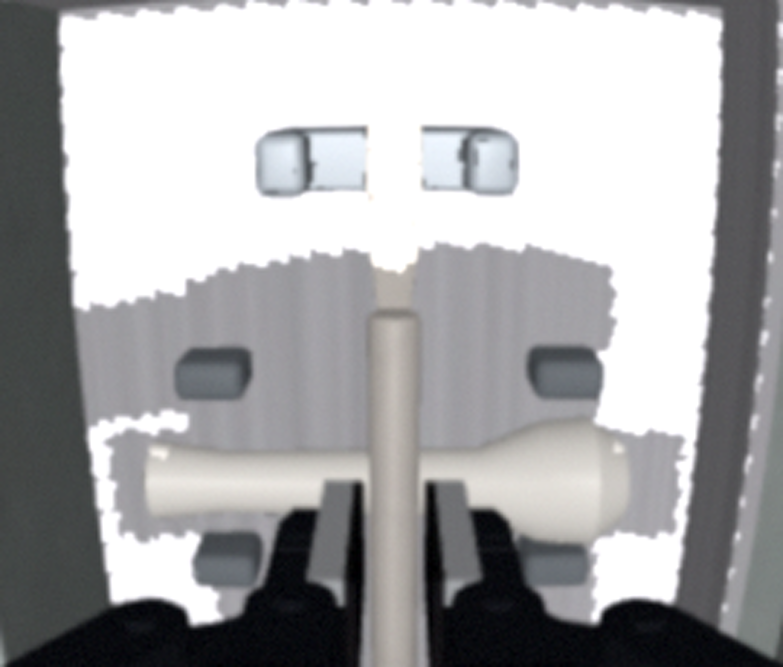

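Call:
apply_moves(motion="-1 0 -0.001 0 0;-1 0 -0.001 0.0007 0;-1 0 -0.001 0.0007 0;-0.6 0 -0.001 0.0007 0;-0.5 0 -0.001 0.0007 0;-0.4 0 -0.001 0.0007 0;-0.4 0 -0.001 0.0007 0;-0.4 0 -0.001 -0.02 0;-0.4 0 -0.001 -0.06 0;-0.4 0 -0.001 -0.1 0;-0.4 0 -0.001 -0.1 0")

```text
clock: 27.47
eef_pos: [527.0, 177.2, 324.0]
tcp_rot: [3.132, -0.001, 1.819]
contact_force: [1.3, 0.1, 0.7]
opening: 0.303
```

Run:
```python
from h import *
f=grab("wrist","v_w"); go(525,176,217,104.2); s=grab("side","v_s")
im=f["img"][70:300,180:450]
g=np.clip((im.astype(float)-10)*2,0,255).astype(np.uint8)
cv2.imwrite("pics/v_c.png",cv2.resize(g[:,:,::-1],None,fx=2.9,fy=2.9,interpolation=cv2.INTER_CUBIC))
crop(s["img"],210,210,360,320,5,"v_sc")
for q in("pestle_mid","saddle","rest","spatula_mid","drawer_front"): print(q,[[(np.round(d["point"],1).tolist(),round(d["conf"],2)) for d in spotter.place_of(q,c)] for c in("wrist","side")])
```

```text
clock 27.52 pos [526.2 176.9 321.2] yaw 104.24 q6 0.07 F [-0.  -0.3 -0.6] op 0.297
GO x -0.0007 y -0.0022 z 0.1042 twist 0.0002 rows~4
pestle_mid [[([527.6, 176.1, 22.2], 0.93)], [([524.8, 178.4, 21.4], 0.48)]]
saddle [[([526.8, 178.1, 21.8], 0.72), ([582.5, 319.4, 49.2], 0.19)], [([526.2, 173.7, 24.8], 0.65), ([521.3, 172.8, 53.1], 0.36)]]
rest [[([530.0, 176.6, 47.5], 0.67)], [([439.6, 180.3, 37.8], 0.66)]]
spatula_mid [[([524.7, 180.4, 45.0], 0.65)], [([520.6, 173.0, 50.8], 0.64)]]
drawer_front [[([445.2, 178.3, 39.0], 0.83)], [([442.0, 180.6, 37.9], 0.57)]]
```

View pics/v_c.png

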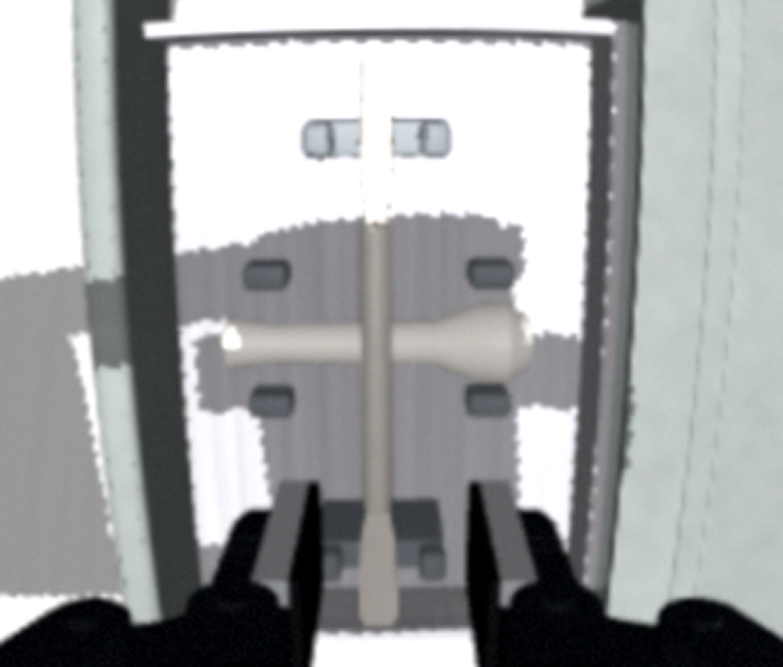

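View pics/v_sc.png

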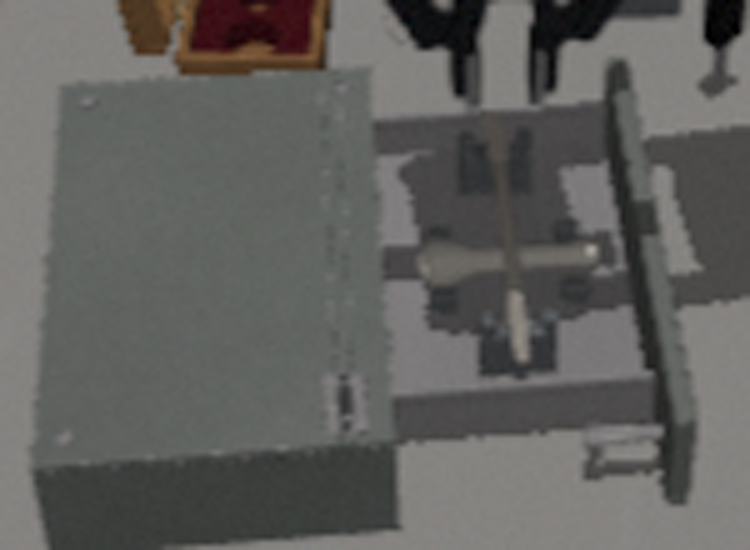

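Run:
```python
from h import *
go(400,169.3,318,194.3)
t=grab("top","w_t"); crop(t["img"],160,130,300,230,5.5,"w_tc")
```

```text
clock 28.07 pos [524.6 176.4 316.6] yaw 104.24 q6 0.07 F [0.9 0.6 0. ] op 0.303
GO x 0.0238 y -0.1225 z -0.0013 twist -0.5003 rows~14
```

View pics/w_tc.png

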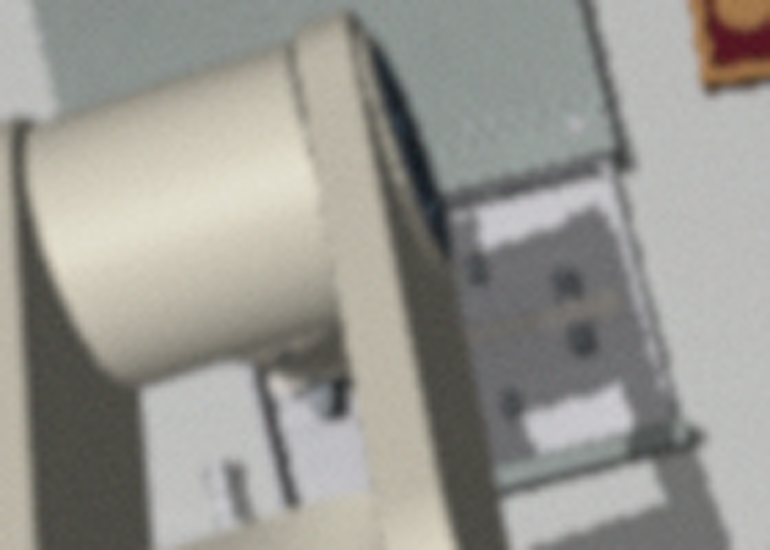

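Call:
apply_moves(motion="-1 0.024 -0.1225 0 -0.5;-1 0.024 -0.1225 0 -0.5;-1 0.024 -0.1225 0 -0.5;-1 0.024 -0.1225 0 -0.5;-1 0.024 -0.1225 0 -0.5;-1 0.024 -0.1225 0 -0.5;-1 0.024 -0.1225 0 -0.5;-1 0.024 -0.1225 0 -0.5;-1 0.024 -0.1225 0 -0.5;-1 0.024 -0.1225 0 -0.5;-1 0.024 -0.1225 0 -0.5;-1 0.024 -0.1225 0 -0.5;-1 0.024 -0.1225 0 -0.5;-1 0.024 -0.1225 0.03 -0.5;-1 0.024 -0.1225 0.06 -0.5;-1 0.024 -0.1225 0.09 -0.5;-1 0.024 -0.1225 0.11 -0.5;-1 0.024 -0.1225 0.126 -0.5;-1 0.024 -0.1225 0.126 -0.5;-1 0.024 -0.1225 0.126 -0.5", squeeze=30)

```text
clock: 29.78
eef_pos: [399.8, 169.4, 190.8]
tcp_rot: [-3.141, -0.002, -2.893]
contact_force: [-0.7, -0.0, -0.1]
opening: -0.001
```

Run:
```python
from h import *
f=grab("wrist","x_w"); s=grab("side","x_s")
go(568.5-11,212-2.8,190,194.3)
crop(s["img"],210,190,390,320,4.3,"x_sc")
```

```text
clock 29.88 pos [400.5 169.7 192. ] yaw -165.76 q6 -1.42 F [ 0.1 -0.3  0.1] op 0.004
GO x -0.1619 y -0.0004 z 0.0022 twist -0.0003 rows~5
```

View pics/x_sc.png

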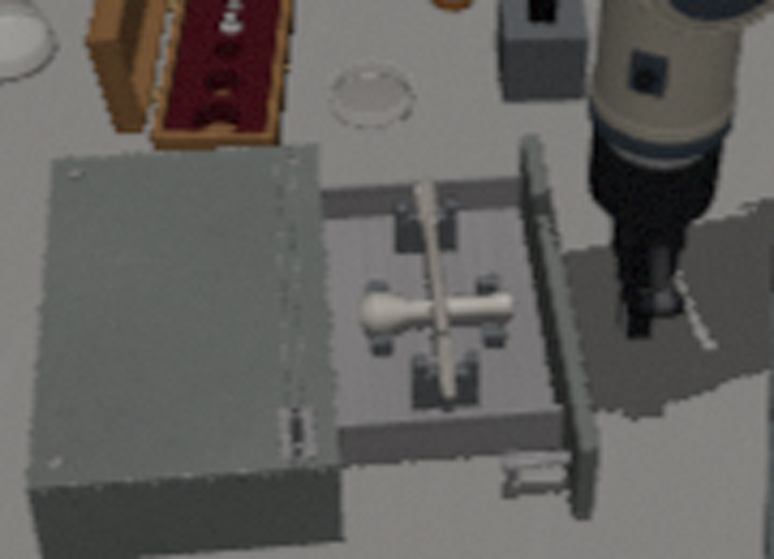

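View pics/x_w.png

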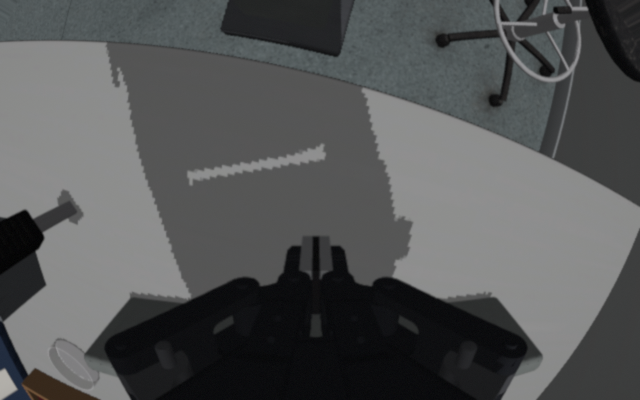

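Call:
apply_moves(motion="-1 -0.01 0 0 0;-1 -0.018 0 0 0;-1 -0.022 0 0 0;-1 -0.025 0 0 0;-1 -0.028 0 0 0;-1 -0.031 0 0 0;-1 -0.034 0 0 0;-1 -0.038 0 0 0;-1 -0.043 0 0 0;-1 -0.049 0 0 0;-1 -0.056 0 0 0;-1 -0.063 0 0 0;-1 -0.07 0 0 0;-1 -0.077 0 0 0;-1 -0.084 0 0 0;-1 -0.091 0 0 0;-1 -0.098 0 0 0;-1 -0.105 0 0 0;-1 -0.111 0 0 0;-1 -0.116 0 0 0")

```text
clock: 31.55
eef_pos: [511.0, 197.7, 190.4]
tcp_rot: [-3.141, -0.005, -2.893]
contact_force: [-8.5, -0.9, 3.6]
opening: -0.004
```

Run:
```python
from h import *
s=grab("side","y_s")
go(568.5-11,212-2.8,190,194.3)
crop(s["img"],210,190,390,320,4.3,"y_sc")
for q in("spatula_mid","pestle_mid","drawer_front"): print(q,[(np.round(d["point"],1).tolist(),round(d["conf"],2)) for d in spotter.place_of(q,"side")])
```

```text
clock 31.60 pos [512.  198.  190.5] yaw -165.74 q6 -1.45 F [-4.1 -0.1 -1.8] op -0.000
GO x -0.0469 y -0.0003 z 0.0003 twist -0.0002 rows~3
spatula_mid []
pestle_mid [([606.5, 198.3, 22.5], 0.44)]
drawer_front [([519.5, 201.5, 35.7], 0.82)]
```

View pics/y_sc.png

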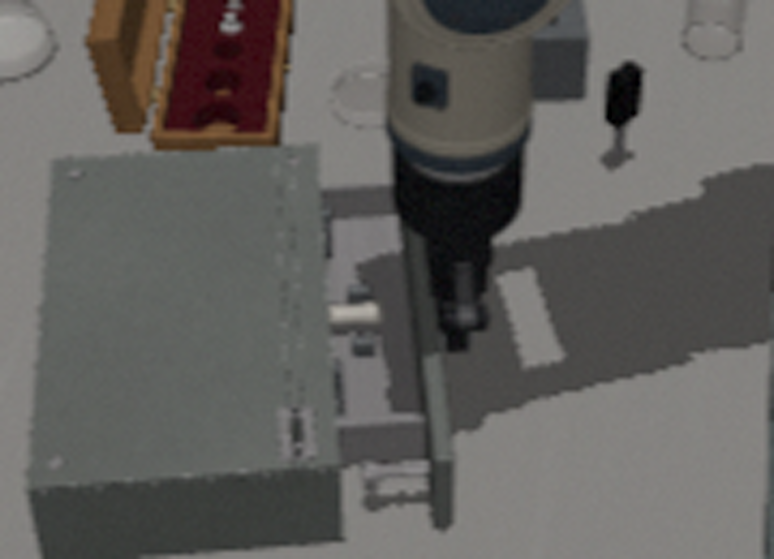

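Call:
apply_moves(motion="-1 -0.004 0 0 0;-1 -0.009 0 0 0;-1 -0.014 0 0 0;-1 -0.019 0 0 0;-1 -0.024 0 0 0;-1 -0.029 0 0 0;-1 -0.033 0 0 0;-1 -0.036 0 0 0;-1 -0.039 0 0 0;-1 -0.0415 0 0 0;-1 -0.0435 0 0 0;-1 -0.0435 0 0 0")

```text
clock: 32.75
eef_pos: [552.0, 207.8, 189.4]
tcp_rot: [-3.14, -0.009, -2.892]
contact_force: [-6.9, -3.2, -3.6]
opening: 0.002
```

Call:
apply_moves(motion="-1 -0.0015 0 0 0;-1 -0.003 0 0 0;-1 -0.0045 0 0 0;-1 -0.0045 0 0 0")

```text
clock: 33.08
eef_pos: [557.1, 209.1, 189.7]
tcp_rot: [-3.141, -0.006, -2.893]
contact_force: [-5.1, -1.5, -1.9]
opening: -0.002
```

Call:
apply_moves(motion="-1 -0.001 0 0 0;-1 -0.002 0 0 0;-1 -0.002 0 0 0")

```text
clock: 33.33
eef_pos: [558.9, 209.6, 189.7]
tcp_rot: [-3.141, -0.007, -2.893]
contact_force: [-7.4, -2.6, -0.5]
opening: -0.003
```

Call:
apply_moves(motion="-1 -0.001 0 0 0;-1 -0.002 0 0 0;-1 -0.002 0 0 0")

```text
clock: 33.58
eef_pos: [560.5, 210.0, 189.7]
tcp_rot: [-3.141, -0.008, -2.892]
contact_force: [-8.0, -3.3, 0.9]
opening: -0.005
```

Run:
```python
from h import *
s=grab("side","z_s"); go(560,210,190,194.3)
crop(s["img"],210,190,390,320,4.3,"z_sc")
```

```text
clock 33.63 pos [560.5 210.  189.7] yaw -165.73 q6 -1.46 F [-8.8 -2.  -0.3] op -0.001
GO x 0.0005 y 0.0001 z -0.0003 twist -0.0002 rows~2
```

View pics/z_sc.png

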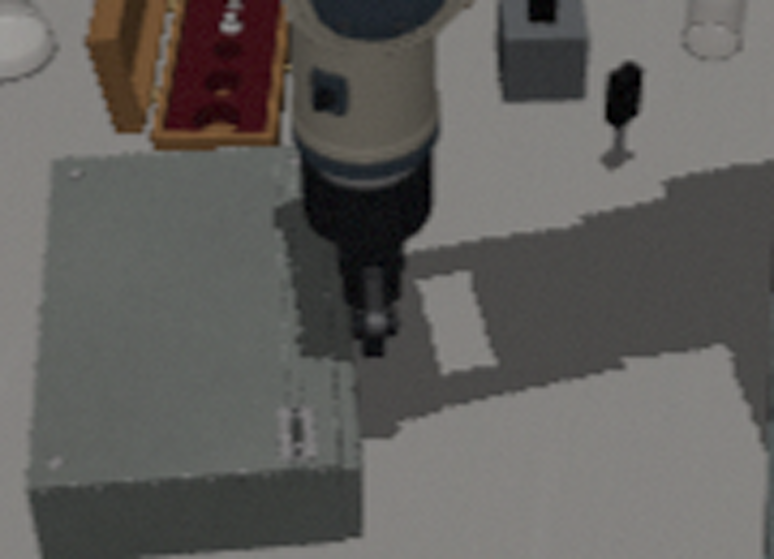

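Call:
apply_moves(motion="-1 -0.001 0 0 0;-1 -0.002 0 0 0;-1 -0.002 0 0 0")

```text
clock: 33.88
eef_pos: [561.1, 210.3, 189.4]
tcp_rot: [-3.141, -0.012, -2.892]
contact_force: [-16.1, -3.0, 5.1]
opening: -0.001
```

Call:
apply_moves(motion="-1 -0.001 0 0 0;-1 -0.002 0 0 0;-1 -0.002 0 0 0")

```text
clock: 34.13
eef_pos: [561.6, 210.5, 188.7]
tcp_rot: [-3.14, -0.016, -2.892]
contact_force: [-20.1, -3.9, 4.0]
opening: 0.003
```

Call:
apply_moves(motion="-1 -0.001 0 0 0;-1 -0.002 0 0 0;-1 -0.003 0 0 0;-1 -0.003 0 0 0")

```text
clock: 34.47
eef_pos: [562.5, 210.6, 188.0]
tcp_rot: [-3.14, -0.022, -2.892]
contact_force: [-30.5, -5.1, 7.7]
opening: -0.002
```

Force is rising at about 10 N per 2 mm, so the drawer is at its hard stop. I'll back off slowly and check whether it stays shut.

Call:
apply_moves(motion="-1 0.003 0 0 0;-1 0.006 0 0 0;-1 0.01 0 0 0;-1 0.015 0 0 0;-1 0.02 0 0 0;-1 0.025 0 0 0;-1 0.03 0 0 0;-1 0.03 0 0 0;-1 0.03 0 0 0")

```text
clock: 35.22
eef_pos: [540.6, 205.2, 191.4]
tcp_rot: [3.142, 0.001, -2.893]
contact_force: [-0.6, 0.2, 0.7]
opening: 0.001
```

Run:
```python
from h import *
s=grab("side","aa_s"); go(560,210,190,194.3)
crop(s["img"],210,190,390,320,4.3,"aa_sc")
for q in("drawer_front",): print(q,[(np.round(d["point"],1).tolist(),round(d["conf"],2)) for d in spotter.place_of(q,"side")])
```

```text
clock 35.27 pos [540.8 205.3 191.4] yaw -165.76 q6 -1.46 F [ 0.2 -0.9 -0.8] op 0.003
GO x -0.0197 y -0.0002 z 0.0014 twist -0.0003 rows~2
drawer_front [([567.2, 213.1, 37.4], 0.61)]
```

View pics/aa_sc.png

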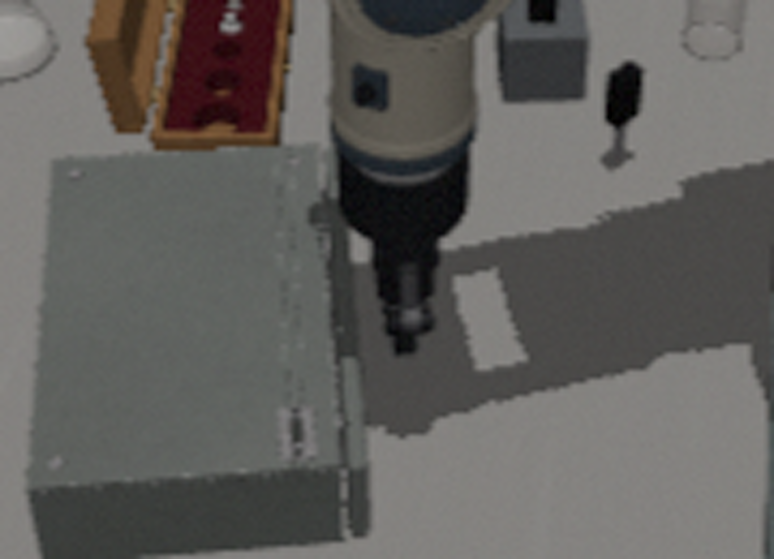

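Run:
```python
from h import *
for k in range(8): s=grab_frame("side")
crop(s["img"],210,190,390,320,4.3,"ab_sc")
a=cv2.imread("pics/b_side.png")[:,:,::-1]
crop(a,210,190,390,320,4.3,"ab_orig")
t=grab("top","ab_t"); crop(t["img"],150,80,350,200,4,"ab_tc"); print(r.sense()["clock"])
```

```text
35.7667
```

View pics/ab_sc.png

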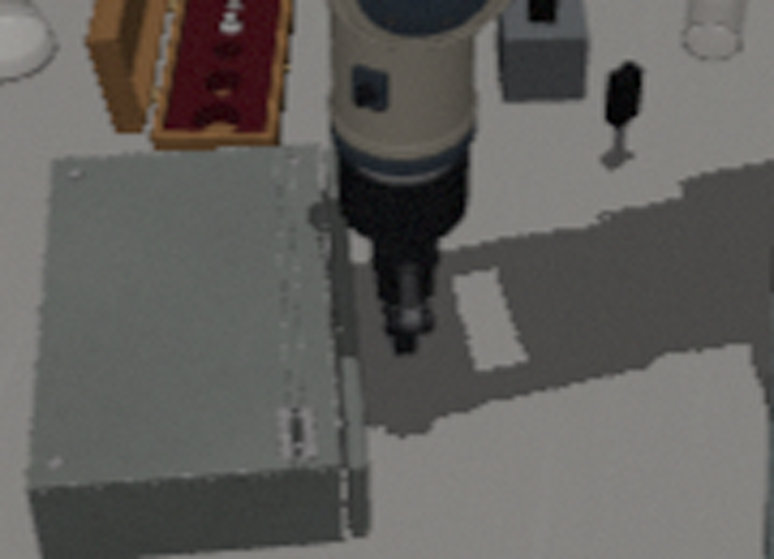

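View pics/ab_orig.png

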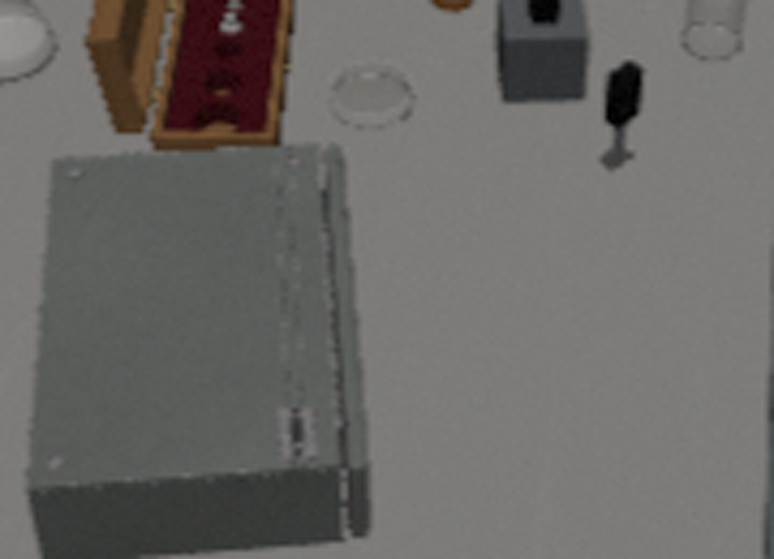

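Call:
apply_moves(motion="-1 0.03 0 0 0;-1 0.05 0 -0.02 0;-1 0.06 0 -0.06 0;-1 0.06 0 -0.1 0;-1 0.06 0 -0.14 0;-1 0.06 0 -0.16 0;-1 0.06 0 -0.16 0;-1 0.06 0 -0.16 0")

```text
clock: 36.43
eef_pos: [482.7, 190.5, 352.5]
tcp_rot: [3.141, 0.003, -2.893]
contact_force: [0.0, 0.8, -0.5]
opening: 0.0
```

Run:
```python
from h import *
s=grab("side","ac_s"); t=grab("top","ac_t"); f=grab("wrist","ac_w")
crop(s["img"],290,140,400,240,6,"ac_sc"); crop(t["img"],290,170,430,270,5,"ac_tc")
for q in("key","stand_mouth","dropper_bottle","beaker","drawer_front"): print(q,[[(np.round(d["point"],1).tolist(),round(d["conf"],2)) for d in spotter.place_of(q,c)] for c in("side","top")])
go(490,200,350,194)
```

```text
key [[([424.3, 1.1, 41.7], 0.43)], [([424.0, 0.3, 39.5], 0.45), ([490.2, -84.2, 61.3], 0.43)]]
stand_mouth [[([490.1, -80.9, 61.0], 0.5)], [([491.9, -80.8, 59.4], 0.85)]]
dropper_bottle [[([563.0, -153.7, 1.5], 0.4)], [([569.3, -160.1, 1.3], 0.71)]]
beaker [[([372.8, -134.4, 0.2], 0.72)], [([366.0, -134.7, -0.8], 0.62)]]
drawer_front [[([567.2, 214.0, 38.7], 0.72)], [([569.5, 216.5, 39.0], 0.57), ([567.8, -157.7, 2.0], 0.39)]]
clock 37.08 pos [482.5 190.4 351. ] yaw -165.76 q6 -1.45 F [-0.8 -0.3  0.2] op -0.003
GO x -0.0097 y 0.0074 z 0.0010 twist 0.0013 rows~2
```

View pics/ac_sc.png

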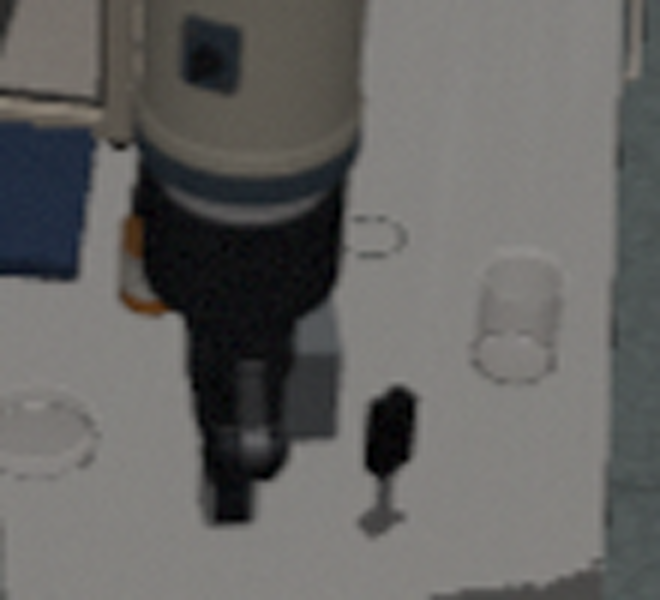

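View pics/ac_t.png

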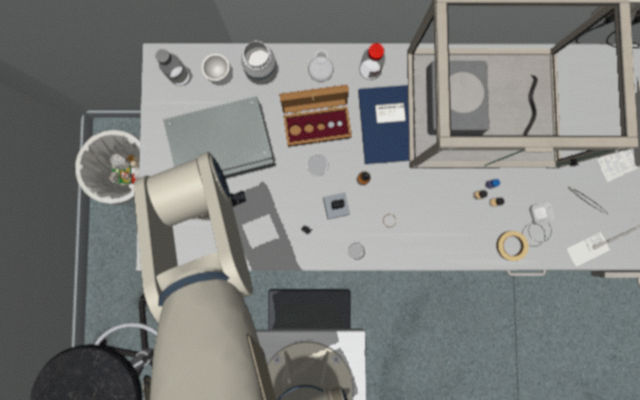

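View pics/ac_w.png

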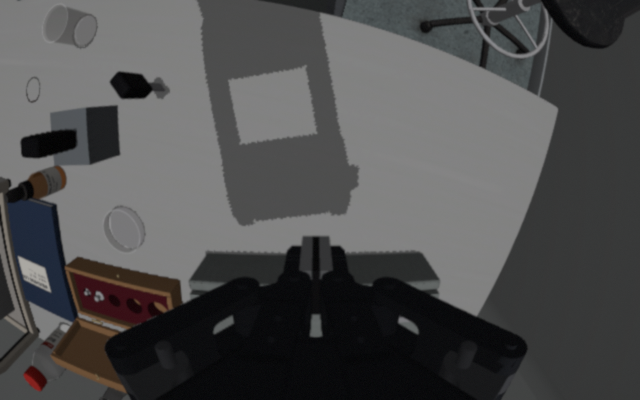

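Run:
```python
from rig import r
s=r.sense(); print(s["clock"],s["contact_force"])
print(r.sign_off())
```

```text
37.0833 [-0.8306136  -0.31412528  0.21955122]
the job is handed in; nothing more can be done
None
```

I did every step of the task and handed the job in at 37 s of the 72 s allowed. No verdict came back, so success is judged from my own checks.

- **Key:** I pressed the tab with the full-size key from the stand, and the drawer sprang out. The key then went back upright and fully down in its stand. The last top and wrist pictures show it there. In the last side picture the arm hides it, and the network there reported only the small look-alike key.
- **Pestle and spatula:** The wrist pictures showed the pestle centred in its saddles and the spatula centred in its rests, both let go. They still lay that way just before I started pushing the drawer. Once it was shut they could not be seen, so I did not check for any shift during the final push.
- **Drawer:** I pushed it to its stop with about 30 N, then backed off. It sits where it was at the start and did not move while I watched.
- **Bystanders:** The dropper bottle and beaker are within a few mm of where they were first detected.
- **Disagreement:** The wrist camera was about 1–2 mm off sideways against the reported calibration. I lined things up by how they sat relative to each other in the pictures. One correction over the rests went about 1 mm too far, and I took it back before letting the spatula go.

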